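# Put the mixed-up bench things back on their own mats

### The arm

A 7-joint arm with a two-finger parallel gripper is mounted at the origin on a cart in front of the work surface, level with it; the furniture and walls round the work are solid. World frame = base frame: x ahead of the robot, y to its left, z up, the work surface at z = 0. Lengths are in mm, angles in rad, forces in N, time in s.
With the tool pointing down it reaches from about 400 to 850 mm from the base axis. Payload 10.4 kg.
Tool frame: the origin (TCP) lies midway between the tips of the shut fingers; the grasp point (between the pads) lies 19 mm behind it; z points along the fingers, y is the direction in which the jaws open and shut (so a half turn about z gives the same grasp; the last joint's range is limited). The gripper opens to 87 mm and grips with 3 to 60 N. Pads are 19 mm wide; open, the fingers measure 117 mm over their backs; the gripper's body (75 mm by 190 mm) begins 51 mm behind the grasp point.
Start: joints at [-1.336, 0.332, -0.065, 1.46, 0.022, 1.35, -0.088], TCP at [159.332, 604.372, 222.576] pointing down, gripper open.
Joint ranges: [-2.6, 2.6], [-0.5, 2.12], [-1.47, 1.34], [0.16, 2.42], [-1.27, 4.41], [0.06, 2.06], [-2.6, 2.6]. Speed limits (rad/s): [2.22, 2.22, 2.79, 2.79, 3.14, 3.14, 3.14].

### API

Orientations are given as a 3x3 rotation matrix whose columns are the frame's x, y, z axes.
In Python, from plant import readout, optics, workorder gives the robot as it stands.
- The arm moves only by the tool apply_moves, never from a script. Its argument "plan" is a list of rows, each an object with "travel": the shift along the tool's x, y, z in m, a list of three; "twist": the turn, a rotation vector about the tool's x, y, z in rad, a list of three; "claw": the gripper command: -1 is fully open, 1 is shut, values between are in proportion. A call has 1 to 20 rows; each row is the pose to reach, as a shift and turn from the pose commanded when the call began, along the tool's axes at that moment; what a row does not reach only later rows make up. A row lasts 1/8 s, in which the tool goes at most 62.5 mm and 10.7 degrees, less where a joint would pass 70% of its speed; a pose out of reach is approached as far as the arm can. A call with a gripper value outside its range is refused whole. The fingers move at their own pace and stop on an object; "grip_force" is the grip in N (left out, the last holds). Time passes only in rows, so rows that repeat a pose let the fingers close. It gives the time, the measured TCP pose, the force and the opening at its end, in the units of the state.
- readout.get_obs(): the state, without advancing time (a new reading comes with each control period).
- optics.snapshot(name): name is "side" or "top" or "wrist"; returns the picture (420x560x3 uint8, red, green, blue); there is no depth.
- optics.camera_params(name): a dict with "vertical_fov" (degrees; the focal length in pixels is half the picture's height over the tangent of half this angle, whatever the lens; pixels are square), "cx", "cy" (the principal point, pixels), "R" (3x3) and "t" (3): a world point X has camera coordinates R X + t; the wrist camera has in their place "mount" (4x4, takes a point from camera to tool coordinates, whose origin is the TCP and whose axes are the flange's). Camera axes: x right, y down, z forward; pixel columns grow to the right and rows downward; lengths in mm; the calibration is good to about 2 mm. A picture is of the moment at which its call begins: read the wrist's pose just before it. camera_params takes no time and is no camera call.
- workorder.job_done(): hands the job in, once; it reports no verdict.
The state is a dict: "clock": time; "joints": joint angles; "joint_vel": joint speeds; "joint_torque": joint torques, N m; "position": TCP position; "eef_rot": TCP orientation; "force": force on the tool from outside, world axes, zero at the start; "torque": the same for the moment, N m; "opening": finger opening in mm.
Only numpy, scipy, OpenCV 4.12 (cv2) and the standard library are available. Lean on these libraries where they do the work, as an engineer would, in place of code of your own. Each camera call takes 0.05 s, during which the arm holds its last target.

### The job

Somebody has put the fan, the label roll, the small carton and the power brick back on each other's bench mats. Put each on its own mat, centred and the same way up as it is now: the fan on the square mat, the label roll on the round one, the carton on the oblong one and the brick on the long one, the carton and the brick lying lengthwise along their mats. The empty round cork board is free for setting things aside meanwhile, but must be bare of them at the end; leave the yellow tape roll where it is.

Things in the scene. Friction and masses are not known exactly. Their poses are not given: they have to be found in the camera images.
- fan: small black case fan lying flat, square frame 40 x 40 mm, 15 mm high (the solid frame from 1 to 13 mm), about 60 g; starts on the long or the oblong mat. Grasp across the frame, along its x or y axis (parallel to its sides). Its origin is the centre of its underside (z up).
- roll: green roll of labels standing on end, diameter 65 mm, 50 mm high, about 120 g; starts on the long or the oblong mat, the only green roll there. Grasp across it in any direction. Its origin is the centre of its underside (z up).
- carton: small brown part carton, 54 mm (x) by 78 mm (y) and 41 mm high, about 120 g; starts on the square or the round mat, the only carton on a mat. Grasp across its 54 mm, along its x axis. Its origin is the centre of its underside (z up).
- brick: black laptop-type power brick lying flat, 127 mm (x, with a cable stub at its -x end; the full body runs from -46 to +62 mm) by 52 mm (y), 30 mm high, about 210 g; starts on the square or the round mat and overhangs it. Grasp across its 52 mm, along its y axis. Its origin is the centre of its underside (z up).
- mat_square: square mat, 82 x 82 mm: the place of the fan, which may be turned any way on it. Fixed, 4 mm thick, plain grey plastic with a thin dark outline of its thing. Origin at the centre of its underside, on the table (z = 0), so things stand on it at z = 0.004. 
- mat_round: round grey mat, diameter 95 mm: the place of the label roll. Fixed, 4 mm thick, plain grey plastic with a thin dark outline of its thing. Origin at the centre of its underside, on the table (z = 0), so things stand on it at z = 0.004. 
- mat_oblong: oblong mat, 84 mm (x) by 122 mm (y): the place of the carton, whose 78 mm side (its y) lies along the mat's 122 mm side (its y), either way round. Fixed, 4 mm thick, plain grey plastic with a thin dark outline of its thing. Origin at the centre of its underside, on the table (z = 0), so things stand on it at z = 0.004. 
- mat_long: long mat, 157 mm (x) by 82 mm (y): the place of the power brick, whose 127 mm (its x) lie along the mat's 157 mm (its x), either way round. Fixed, 4 mm thick, plain grey plastic with a thin dark outline of its thing. Origin at the centre of its underside, on the table (z = 0), so things stand on it at z = 0.004. 
- cork_board: round cork board, diameter 136 mm, 4 mm thick, fixed, empty at the start: the free spot for setting one thing aside. Origin at the centre of its underside, on the table (z = 0).
- tape: bystander: roll of yellow packing tape lying flat and loose on the table among the mats, diameter 99 mm, 45 mm high; not to be disturbed. The six places (five mats and boards and the tape) stand at least about 150 mm apart, centre to centre. Its origin is the centre of its underside (z up).
Mind the look-alikes: they are no part of the job. Several things look just like the fan: the one meant starts nearest to the robot's base.

How it is judged:
By the outcome, as a careful person would: the job done as asked, in the order asked, and still so for the second after the job is handed in, with the robot touching nothing.
It also fails if it takes over 144 s, if anything falls off the work surface, if the arm or the gripper's body presses on something with over 40 N, if the wrist force passes 120 N, or if a joint passes its speed limit or range.

## Working session

There is one attempt and no reset: what is moved stays moved. The work goes in short steps, Python scripts to look and compute and a tool call to move; the robot and the scene stay as the last step left them, time stands still between calls to the robot, and variables do not carry over. Pictures are saved under pics/ and viewed, and the job is handed in when it is done.

Besides the shell and the picture viewer there is one more tool, called after "Request:" in YAML: its name, and indented under it one key for each argument. apply_moves: Moves the arm, as the interface text tells. Its arguments: {"type":"object","properties":{"plan":{"type":"array"},"grip_force":{"type":"number"}},"required":["plan"]}

```bash
ls; mkdir -p pics; cat > h.py <<'E'
import numpy as np, cv2
from plant import readout, optics, workorder
def save(name,fn):
    im=optics.snapshot(name); cv2.imwrite('pics/'+fn,im[:,:,::-1]); return im
def cam(name,obs=None):
    p=optics.camera_params(name); f=210/np.tan(np.radians(p['vertical_fov'])/2)
    if 'mount' in p:
        M=np.array(p['mount']); Rt=np.array(obs['eef_rot']); tp=np.array(obs['position'])
        Rc=Rt@M[:3,:3]; C=Rt@M[:3,3]+tp
        R=Rc.T; t=-R@C
    else: R=np.array(p['R']); t=np.array(p['t'])
    return f,p['cx'],p['cy'],R,t
def back(c,uv,z):
    f,cx,cy,R,t=c; d=R.T@np.array([(uv[0]-cx)/f,(uv[1]-cy)/f,1.]); C=-R.T@t
    return C+d*(z-C[2])/d[2]
def proj(c,X):
    f,cx,cy,R,t=c; x=R@np.array(X,float)+t; return np.array([cx+f*x[0]/x[2],cy+f*x[1]/x[2]])
E
python3 - <<'E'
from h import *
o=readout.get_obs()
for k,v in o.items(): print(k,np.round(v,3).tolist())
for n in('side','top','wrist'):
    print(n,optics.camera_params(n)); save(n,n+'0.png')
E
```

```text
pics
clock 0.0
joints [-1.336, 0.333, -0.065, 1.461, 0.022, 1.35, -0.089]
joint_vel [0.0, 0.001, 0.001, 0.001, -0.002, 0.0, 0.0]
joint_torque [0.001, -62.327, 0.025, -38.99, -0.061, 0.04, 0.0]
position [159.257, 603.955, 221.729]
eef_rot [[-0.967, 0.255, -0.0], [0.255, 0.967, -0.001], [-0.0, -0.001, -1.0]]
force [0.404, 0.344, 0.295]
torque [0.009, -0.001, 0.062]
opening 87.384
side {'vertical_fov': 48.17527169630143, 'cx': 280.3423525988818, 'cy': 205.8194932480019, 'R': array([[-0.97342742, -0.22889836,  0.00667834],
       [-0.10768817,  0.43183427, -0.89550121],
       [ 0.20209482, -0.87242461, -0.44500897]]), 't': array([ 576.04269185,   -4.42327196, 1052.04082463])}
top {'vertical_fov': 43.962400903842074, 'cx': 285.53812303769433, 'cy': 211.75577390899224, 'R': array([[ 0.10648936, -0.9943097 ,  0.00287143],
       [-0.97213537, -0.10472019, -0.20972961],
       [ 0.20883688,  0.01954256, -0.97775521]]), 't': array([ 211.61182901,  546.07167764, 1162.60923341])}
wrist {'vertical_fov': 59.643414405277184, 'cx': 274.3698027479216, 'cy': 212.5880476478853, 'mount': array([[ 8.50482181e-04, -9.58078696e-01, -2.86503907e-01,
         7.84517724e+01],
       [ 9.99999638e-01,  8.10563077e-04,  2.57932459e-04,
         1.58728049e-01],
       [-1.48901049e-05, -2.86504023e-01,  9.58079039e-01,
        -1.61635645e+02],
       [ 0.00000000e+00,  0.00000000e+00,  0.00000000e+00,
         1.00000000e+00]])}
```

View pics/top0.png

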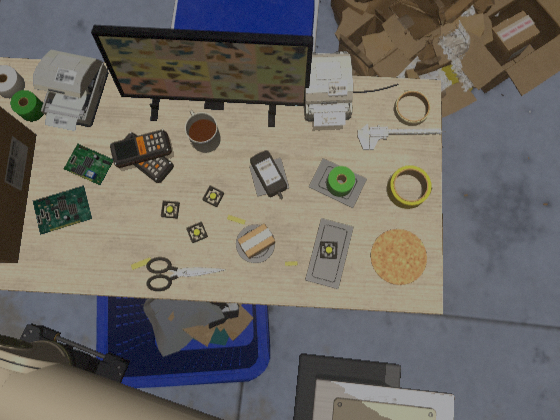

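View pics/side0.png

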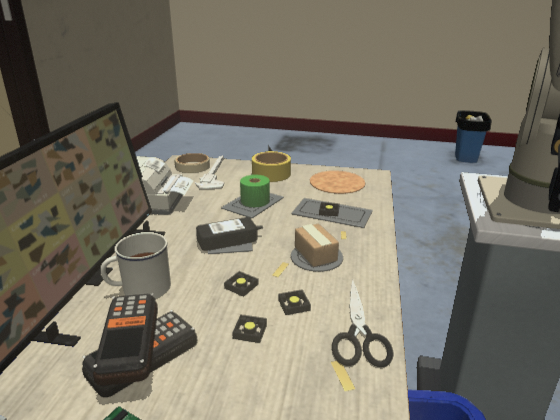

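View pics/wrist0.png

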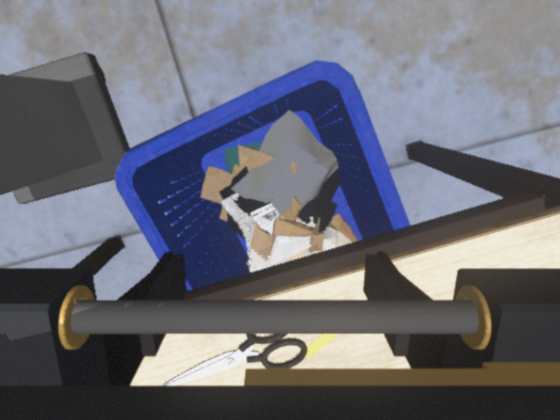

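The scene as the top view shows it:

| Thing | Pixel | Where it is |
|---|---|---|
| Fan | (329,250) | on the long mat |
| Roll | (342,180) | on the oblong mat |
| Brick | (268,175) | on the square mat |
| Carton | (255,243) | on the round mat |
| Cork board | (399,256) | empty |
| Tape | (410,187) | on the table |

The arm is clear of all of these. Next I'll zoom in to measure.

```bash
python3 - <<'E'
from h import *
im=cv2.imread('pics/top0.png')
c=im[145:295,225:375]; cv2.imwrite('pics/crop0.png',cv2.resize(c,(600,600),interpolation=cv2.INTER_CUBIC))
print(np.round(back(cam('top'),(329,250),15)),np.round(back(cam('top'),(342,180),54)))
s=cv2.imread('pics/side0.png')[150:280,180:380]; cv2.imwrite('pics/crop1.png',cv2.resize(s,(800,520),interpolation=cv2.INTER_CUBIC))
E
```

```text
[448. 156.  15.] [613. 143.  54.]
```

View pics/crop0.png

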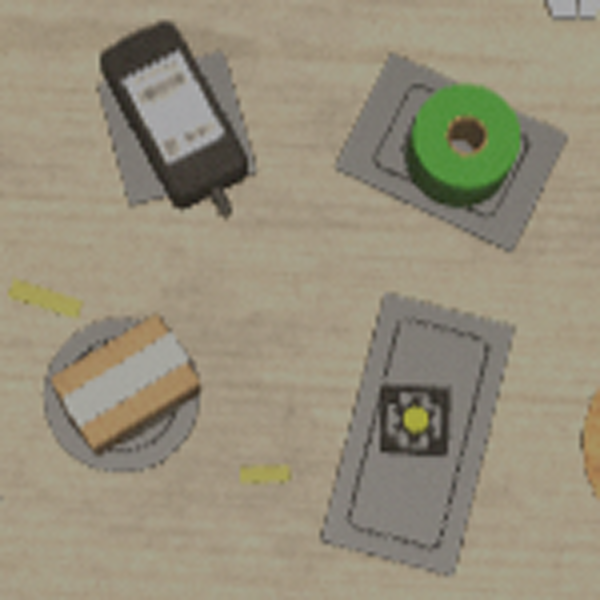

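View pics/crop1.png

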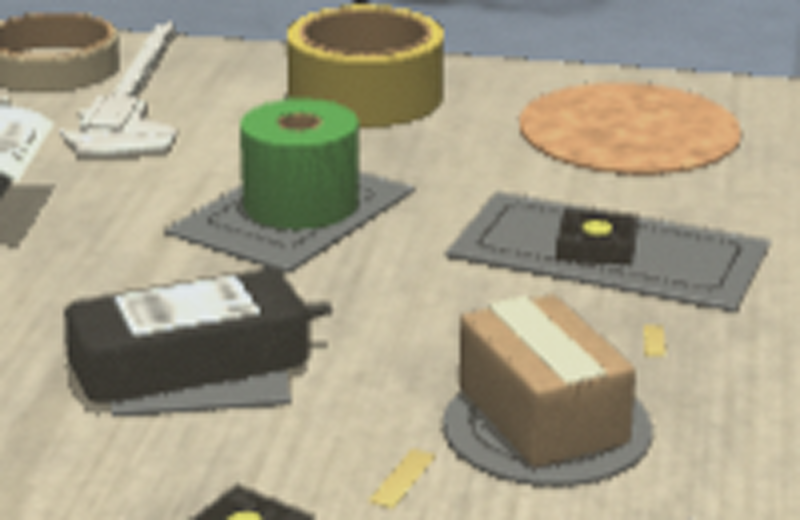

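```bash
cat > m.py <<'E'
from h import *
from scipy.optimize import least_squares
c=cam('top')
def px(u,v,x0=225,y0=145,s=4): return ((u+.5)/s-.5+x0,(v+.5)/s-.5+y0)
def fit(cl,z,w,h,name):
    P=np.array([back(c,px(*q),z)[:2] for q in cl])
    M=np.array([[-w,-h],[w,-h],[w,h],[-w,h]])/2
    best=None
    for k in range(4):
      for a0 in np.arange(0,6.3,.7):
        def r(p):
            ca,sa=np.cos(p[2]),np.sin(p[2]); return ((M@np.array([[ca,sa],[-sa,ca]])+p[:2])-np.roll(P,k,0)).ravel()
        s=least_squares(r,[*P.mean(0),a0])
        if best is None or s.cost<best.cost-1e-6: best=s
    print(name,np.round(best.x[:2],1),'yaw',round(best.x[2]%np.pi,3),'res',np.round(best.fun,1)); return best.x
E
python3 - <<'E'
from m import *
print(-c[3].T@c[4])
R=lambda l:[l[0],l[3],l[2],l[1]]
# pixel order clockwise in image = ? try both
for f in (R,list):
  fit(f([(388,294),(514,325),(452,573),(322,541)]),4,157,82,'long')
  fit(f([(393,54),(567,134),(513,250),(337,168)]),4,84,122,'obl')
  fit(f([(99,88),(223,53),(255,172),(130,205)]),4,82,82,'sq')
  fit(f([(383,386),(448,388),(447,456),(380,452)]),19,40,40,'fan')
  fit(f([(52,378),(157,316),(200,383),(97,450)]),45,54,78,'carton')
for n,uv,z in(('round',(122,394),4),('roll',(467,138),54)): print(n,back(c,px(*uv),z))
print('cork',back(c,(399,256.5),4),'tape',back(c,(410,186),45))
E
```

```text
[ 265.52550039  244.87206384 1250.6670036 ]
long [443.1 153.8] yaw 2.985 res [ 1.7  1.7  0.3  0.9 -1.9 -1.5 -0.1 -1.1]
obl [619.8 149. ] yaw 2.798 res [ 1.4  1.  -0.5  1.5 -1.3 -0.8  0.5 -1.6]
sq [615.5 320.6] yaw 0.375 res [ 1.9  1.9 -1.8 -0.  -1.  -1.9  0.9  0. ]
fan [447.4 158.4] yaw 0.061 res [ 0.1  0.6 -0.1  0.1  0.4 -0.1 -0.4 -0.6]
carton [448.4 329.9] yaw 0.672 res [-0.5  3.6 -3.6  1.4 -0.6 -4.5  4.7 -0.5]
long [443.1 153.8] yaw 2.971 res [-12.8 -78.9 -11.9 -80.3  13.   78.7  11.7  80.6]
obl [619.8 149. ] yaw 2.798 res [-78.6  26.7  77.8 -29.1  78.6 -26.8 -77.7  29.2]
sq [615.5 320.6] yaw 1.135 res [ 31.5  31.3 -75.7 -71.1 -32.4 -31.3  76.6  71.1]
fan [447.4 158.4] yaw 1.551 res [  1.  -41.   -1.2  37.8  -0.4  41.5   0.6 -38.3]
carton [448.4 329.9] yaw 0.666 res [-37.8 -34.1  41.6  28.9  38.9  35.  -42.7 -29.7]
round [446.7504159  334.67287862   4.        ]
roll [614.53636611 144.84459205  54.        ]
cork [451.4966479  -13.57676788   4.        ] tape [617.78775102 -20.96263354  45.        ]
```

```bash
cat >> h.py <<'E'
def plan(x,y,z,yaw):
    "target TCP and world yaw of tool y axis (mod pi)"
    o=readout.get_obs(); R=np.array(o['eef_rot']); p=np.array(o['position'])
    cur=np.arctan2(R[1,1],R[0,1]); d=(yaw-cur+np.pi/2)%np.pi-np.pi/2
    # also level the tool
    from scipy.spatial.transform import Rotation as Ro
    a=cur+d; Y=np.array([np.cos(a),np.sin(a),0]); Z=np.array([0,0,-1.]); T=np.stack([np.cross(Y,Z),Y,Z],1)
    tw=Ro.from_matrix(R.T@T).as_rotvec()
    print('t',round(o['clock'],2),'pos',np.round(p,1),'yawy',round(cur,3),'j7',round(o['joints'][6],2),'travel',np.round(R.T@(np.array([x,y,z])-p)/1000,4).tolist(),'twist',np.round(tw,3).tolist(),'op',round(o['opening'],1),'F',np.round(o['force'],1))
E
python3 -c "
from h import *
plan(447,158,230,.061)"
```

```text
t 0.15 pos [159.3 604.1 222. ] yawy 1.313 j7 -0.09 travel [-0.3919, -0.358, -0.0077] twist [-0.001, 0.001, 1.252] op 87.2 F [-0.1 -0.3  0.3]
```

Request:
apply_moves:
  plan:
    - {"travel": [-0.392, -0.358, -0.008], "twist": [0, 0, 1.252], "claw": -1}
    - {"travel": [-0.392, -0.358, -0.008], "twist": [0, 0, 1.252], "claw": -1}
    - {"travel": [-0.392, -0.358, -0.008], "twist": [0, 0, 1.252], "claw": -1}
    - {"travel": [-0.392, -0.358, -0.008], "twist": [0, 0, 1.252], "claw": -1}
    - {"travel": [-0.392, -0.358, -0.008], "twist": [0, 0, 1.252], "claw": -1}
    - {"travel": [-0.392, -0.358, -0.008], "twist": [0, 0, 1.252], "claw": -1}
    - {"travel": [-0.392, -0.358, -0.008], "twist": [0, 0, 1.252], "claw": -1}
    - {"travel": [-0.392, -0.358, -0.008], "twist": [0, 0, 1.252], "claw": -1}
    - {"travel": [-0.392, -0.358, -0.008], "twist": [0, 0, 1.252], "claw": -1}
    - {"travel": [-0.392, -0.358, -0.008], "twist": [0, 0, 1.252], "claw": -1}
    - {"travel": [-0.392, -0.358, -0.008], "twist": [0, 0, 1.252], "claw": -1}
    - {"travel": [-0.392, -0.358, -0.008], "twist": [0, 0, 1.252], "claw": -1}
    - {"travel": [-0.392, -0.358, -0.008], "twist": [0, 0, 1.252], "claw": -1}
    - {"travel": [-0.392, -0.358, -0.008], "twist": [0, 0, 1.252], "claw": -1}
  grip_force: 20

```text
clock: 1.9
position: [446.9, 158.6, 230.5]
eef_rot: [[-0.062, 0.998, 0.0], [0.998, 0.062, 0.0], [0.0, 0.0, -1.0]]
force: [0.6, -0.3, -0.1]
opening: 87.0
```

```bash
python3 - <<'E'
from h import *
plan(447,158,230,.061)
import json
o=readout.get_obs(); json.dump({k:np.array(v).tolist() for k,v in o.items()},open('w1.json','w'))
save('wrist','w1.png')
c=cam('wrist',o)
for n,X in dict(fan=(447,158,19),long=(443,154,4),cork=(451,-14,4),carton=(448,330,45),round=(447,335,4),roll=(614,145,54),tape=(618,-21,45)).items(): print(n,proj(c,X).round())
E
```

```text
t 1.9 pos [446.9 158.6 230.5] yawy 0.062 j7 -0.38 travel [-0.0006, 0.0, 0.0005] twist [0.0, -0.0, 0.001] op 87.0 F [ 0.6 -0.3 -0.1]
fan [274. 183.]
long [270. 183.]
cork [268. 320.]
carton [288. -12.]
round [286.  -5.]
roll [446. 214.]
tape [417. 354.]
```

View pics/w1.png

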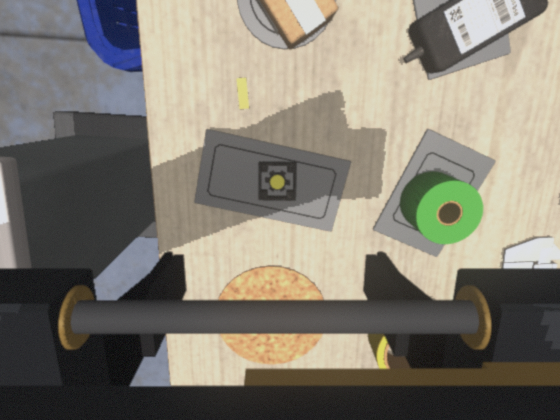

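The wrist view puts the fan at (277,181), 3 px from where I predicted it. The long mat, cork board, roll and oblong mat are all visible too. I'll refine their positions from this view.

```bash
python3 - <<'E'
from h import *
im=cv2.imread('pics/w1.png')
cv2.imwrite('pics/w1a.png',cv2.resize(im[115:265,190:360],(680,600),interpolation=cv2.INTER_CUBIC))
cv2.imwrite('pics/w1b.png',cv2.resize(im[120:265,365:505],(560,580),interpolation=cv2.INTER_CUBIC))
E
```

```text
(no output)
```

View pics/w1a.png

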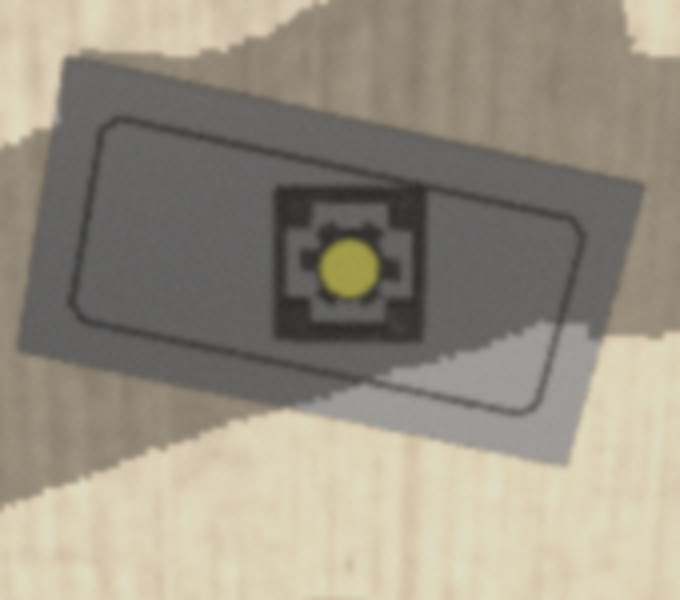

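View pics/w1b.png

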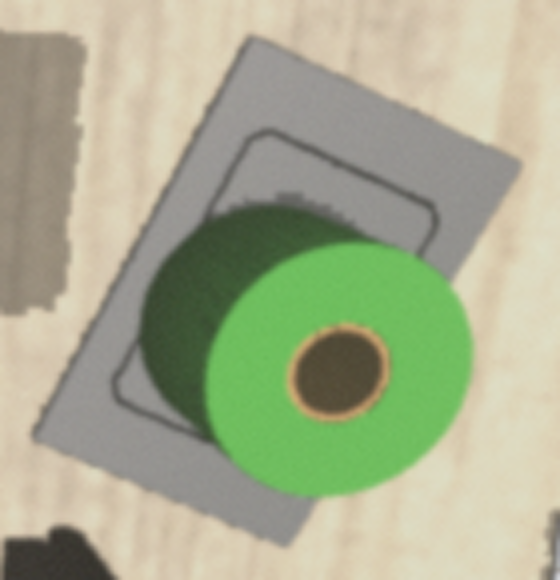

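```bash
sed -i 's/^def fit(cl,z,w,h,name):/def fit(cl,z,w,h,name,c=None,crop=(225,145)):/; s/back(c,px(\*q),z)/back(c or globals()["c"],px(*q,*crop),z)/' m.py; python3 - <<'E'
from m import *
import json
c1=cam('wrist',json.load(open('w1.json')))
R=lambda l:[l[0],l[3],l[2],l[1]]
fit(R([(66,57),(645,184),(567,466),(18,352)]),4,157,82,'long',c1,(190,115))
fit(R([(275,186),(426,186),(425,342),(275,343)]),18,40,40,'fan',c1,(190,115))
fit(R([(251,36),(522,163),(288,547),(34,437)]),4,84,122,'obl',c1,(365,120))
print(back(c1,px(339,369,365,120),54), back(c1,(271.5,314),4))
E
```

```text
long [444.1 155.6] yaw 2.99 res [ 0.9  0.3 -0.8  0.7 -0.7 -0.4  0.6 -0.6]
fan [450.2 160. ] yaw 1.635 res [-0.7 -0.8 -0.2  0.8  0.2  0.6  0.7 -0.6]
obl [620.4 151.5] yaw 2.793 res [ 1.   0.6 -0.2  1.3 -1.2 -0.9  0.4 -1. ]
[616.86181112 147.68291417  54.        ] [454.19773879  -6.16416268   4.        ]
```

Request:
apply_moves:
  plan:
    - {"travel": [0.001, 0.0025, 0.0625], "twist": [0, 0, 0], "claw": -1}
    - {"travel": [0.001, 0.0025, 0.125], "twist": [0, 0, 0], "claw": -1}
    - {"travel": [0.001, 0.0025, 0.18], "twist": [0, 0, 0], "claw": -1}
    - {"travel": [0.001, 0.0025, 0.21], "twist": [0, 0, 0], "claw": -1}
    - {"travel": [0.001, 0.0025, 0.2225], "twist": [0, 0, 0], "claw": -1}
    - {"travel": [0.001, 0.0025, 0.2225], "twist": [0, 0, 0], "claw": -1}
    - {"travel": [0.001, 0.0025, 0.2225], "twist": [0, 0, 0], "claw": 1}
    - {"travel": [0.001, 0.0025, 0.2225], "twist": [0, 0, 0], "claw": 1}
    - {"travel": [0.001, 0.0025, 0.2225], "twist": [0, 0, 0], "claw": 1}
    - {"travel": [0.001, 0.0025, 0.2225], "twist": [0, 0, 0], "claw": 1}
    - {"travel": [0.001, 0.0025, 0.2225], "twist": [0, 0, 0], "claw": 1}
    - {"travel": [0.001, 0.0025, 0.2225], "twist": [0, 0, 0], "claw": 1}
  grip_force: 20

```text
clock: 3.45
position: [449.5, 159.4, 8.1]
eef_rot: [[-0.061, 0.998, -0.0], [0.998, 0.061, 0.0], [0.0, -0.0, -1.0]]
force: [0.6, 0.1, -0.7]
opening: 40.0
```

Request:
apply_moves:
  plan:
    - {"travel": [0, 0, -0.05], "twist": [0, 0, 0], "claw": 1}
    - {"travel": [-0.05, -0.0025, -0.07], "twist": [0, 0, 0], "claw": 1}
    - {"travel": [-0.11, -0.0055, -0.07], "twist": [0, 0, 0], "claw": 1}
    - {"travel": [-0.155, -0.0075, -0.07], "twist": [0, 0, 0], "claw": 1}
    - {"travel": [-0.1715, -0.0085, -0.06], "twist": [0, 0, 0], "claw": 1}
    - {"travel": [-0.1715, -0.0085, -0.03], "twist": [0, 0, 0], "claw": 1}
    - {"travel": [-0.1715, -0.0085, -0.01], "twist": [0, 0, 0], "claw": 1}
    - {"travel": [-0.1715, -0.0085, -0.001], "twist": [0, 0, 0], "claw": 1}
    - {"travel": [-0.1715, -0.0085, -0.0005], "twist": [0, 0, 0], "claw": 1}
    - {"travel": [-0.1715, -0.0085, -0.0005], "twist": [0, 0, 0], "claw": 1}
    - {"travel": [-0.1715, -0.0085, -0.0005], "twist": [0, 0, 0], "claw": -0.2}
    - {"travel": [-0.1715, -0.0085, -0.0005], "twist": [0, 0, 0], "claw": -0.2}
    - {"travel": [-0.1715, -0.0085, -0.0005], "twist": [0, 0, 0], "claw": -0.2}
    - {"travel": [-0.1715, -0.0085, -0.03], "twist": [0, 0, 0], "claw": -0.5}
    - {"travel": [-0.1715, -0.0085, -0.09], "twist": [0, 0, 0], "claw": -1}
    - {"travel": [-0.1715, -0.0085, -0.15], "twist": [0, 0, 0], "claw": -1}
    - {"travel": [-0.1715, -0.0085, -0.2], "twist": [0, 0, 0], "claw": -1}

```text
clock: 5.58
position: [451.6, -12.4, 210.5]
eef_rot: [[-0.061, 0.998, 0.002], [0.998, 0.061, 0.001], [0.001, 0.002, -1.0]]
force: [1.7, 0.4, -0.7]
opening: 82.9
```

```bash
python3 - <<'E'
from h import *
save('wrist','w2.png'); save('top','t2.png')
plan(600,320,220,1.9)
im=cv2.imread('pics/t2.png'); cv2.imwrite('pics/t2a.png',cv2.resize(im[120:300,220:460],(800,600),interpolation=cv2.INTER_CUBIC))
E
```

```text
t 5.67 pos [454.1 -12.1 213.2] yawy 0.061 j7 -0.05 travel [0.3227, 0.1658, -0.0046] twist [0.006, -0.007, 1.302] op 85.4 F [ 0.4  0.1 -1.1]
```

View pics/w2.png

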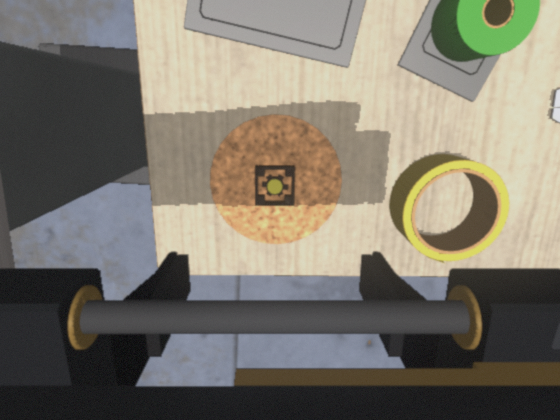

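View pics/t2a.png

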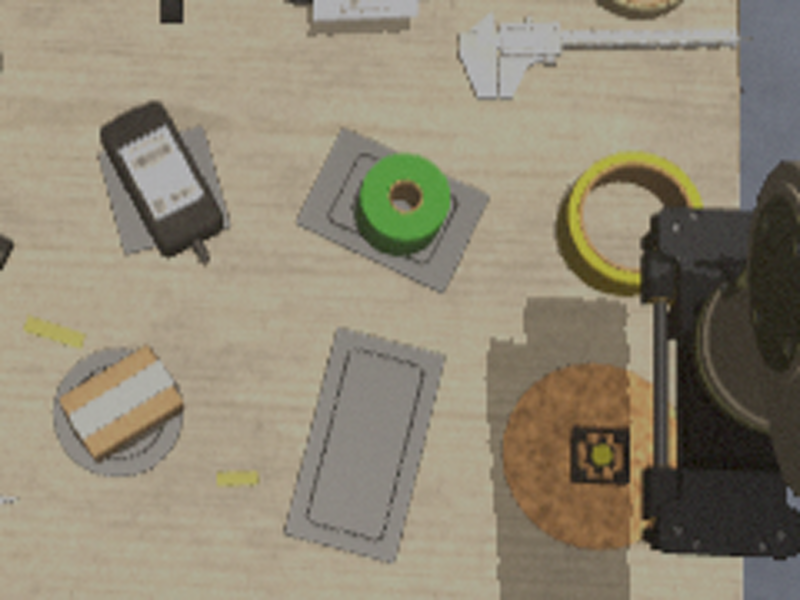

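Top and wrist views both show the fan on the cork board, at wrist (275,187), and the long mat now bare. The brick is next.

Request:
apply_moves:
  plan:
    - {"travel": [0.327, 0.176, -0.017], "twist": [0, 0, -1.91], "claw": -1}
    - {"travel": [0.327, 0.176, -0.017], "twist": [0, 0, -1.91], "claw": -1}
    - {"travel": [0.327, 0.176, -0.017], "twist": [0, 0, -1.91], "claw": -1}
    - {"travel": [0.327, 0.176, -0.017], "twist": [0, 0, -1.91], "claw": -1}
    - {"travel": [0.327, 0.176, -0.017], "twist": [0, 0, -1.91], "claw": -1}
    - {"travel": [0.327, 0.176, -0.017], "twist": [0, 0, -1.91], "claw": -1}
    - {"travel": [0.327, 0.176, -0.017], "twist": [0, 0, -1.91], "claw": -1}
    - {"travel": [0.327, 0.176, -0.017], "twist": [0, 0, -1.91], "claw": -1}
    - {"travel": [0.327, 0.176, -0.017], "twist": [0, 0, -1.91], "claw": -1}
    - {"travel": [0.327, 0.176, -0.017], "twist": [0, 0, -1.91], "claw": -1}
    - {"travel": [0.327, 0.176, -0.017], "twist": [0, 0, -1.91], "claw": -1}
    - {"travel": [0.327, 0.176, -0.017], "twist": [0, 0, -1.91], "claw": -1}
    - {"travel": [0.327, 0.176, -0.017], "twist": [0, 0, -1.91], "claw": -1}
    - {"travel": [0.327, 0.176, -0.017], "twist": [0, 0, -1.91], "claw": -1}

```text
clock: 7.42
position: [607.2, 324.9, 225.0]
eef_rot: [[-0.921, -0.389, 0.0], [-0.389, 0.921, 0.0], [-0.0, 0.0, -1.0]]
force: [0.2, -0.1, 0.1]
opening: 86.9
```

```bash
cat >> h.py <<'E'
def wshot(n):
    import json
    o=readout.get_obs(); json.dump({k:np.array(v).tolist() for k,v in o.items()},open(n+'.json','w')); save('wrist',n+'.png'); return cam('wrist',o)
E
python3 - <<'E'
from h import *
c=wshot('w3'); plan(610,325,230,1.97)
print(proj(c,(610,325,34)),proj(c,(448,334,4)))
im=cv2.imread('pics/w3.png'); cv2.imwrite('pics/w3a.png',cv2.resize(im[100:270,180:400],(792,612),interpolation=cv2.INTER_CUBIC)[:600])
E
```

```text
t 7.47 pos [607.2 324.9 225. ] yawy 1.97 j7 1.48 travel [-0.0026, -0.001, -0.005] twist [0.0, 0.0, 0.0] op 86.9 F [-0.4 -0.   0.2]
[273.3029161  188.80495158] [348.35216323  31.93261137]
```

View pics/w3.png

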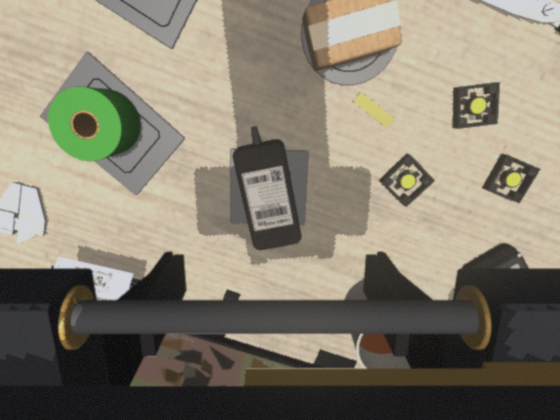

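View pics/w3a.png

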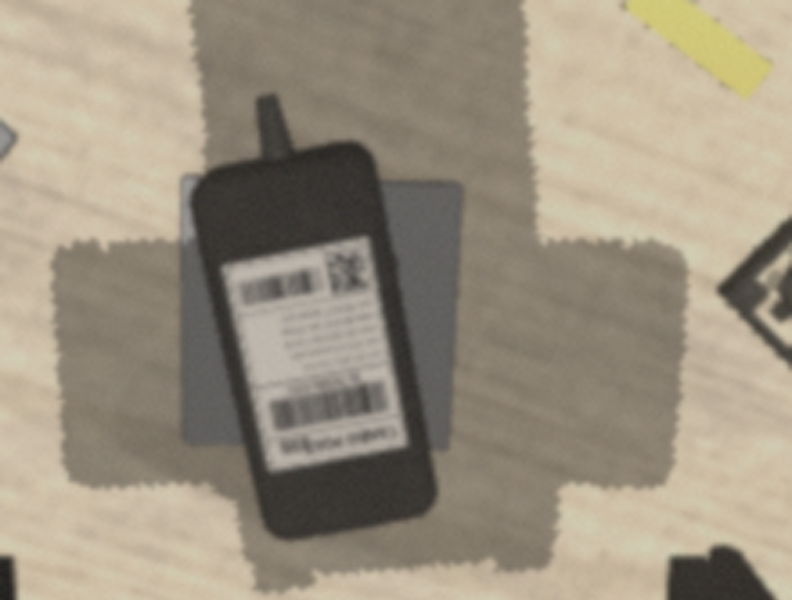

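```bash
python3 - <<'E'
from m import *
import json
c3=cam('wrist',json.load(open('w3.json')))
R=lambda l:[l[0],l[3],l[2],l[1]]
P=lambda u,v,z: back(c3,px(u,v,180,100,3.6),z)
for q in ((190,174),(371,138),(440,506),(268,542)): print(P(*q,34).round(1))
def f36(l,*a): return fit(R([((u+.5)/3.6*4-.5,(v+.5)/3.6*4-.5) for u,v in l]),*a,c3,(180,100))
f36([(183,175),(462,182),(449,450),(183,444)],4,82,82,'sq')
b=f36([(190,174),(371,138),(440,506),(268,542)],34,52,108,'brickbody')
q=px
# round mat in w3, roll
print('roll',back(c3,(85.5,124.5),54))
im=cv2.imread('pics/w3.png'); cv2.imwrite('pics/w3b.png',cv2.resize(im[0:100,290:420],(780,600),interpolation=cv2.INTER_CUBIC))
E
```

```text
[588.4 273.6  34. ]
[561.1 314.   34. ]
[648.4 373.1  34. ]
[677.8 332.   34. ]
sq [617.3 322.2] yaw 0.373 res [ 0.  -1.   0.2 -0.2  0.2  0.5 -0.5  0.6]
brickbody [618.9 323.2] yaw 2.161 res [-1.5  0.7  0.1 -2.1  0.5 -0.3  0.9  1.8]
roll [616.73116987 147.71276265  54.        ]
```

View pics/w3b.png

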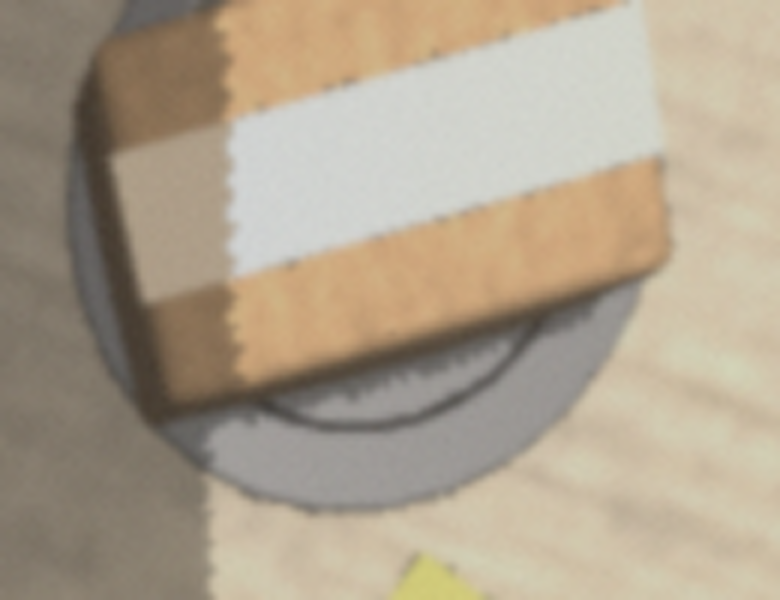

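Measured: square mat at (617,322) with yaw 0.373, brick body centre at (619,323) with its long axis at 0.587 rad. I'll grasp there.

Request:
apply_moves:
  plan:
    - {"travel": [-0.01, -0.006, 0.06], "twist": [0, 0, -0.187], "claw": -1}
    - {"travel": [-0.01, -0.006, 0.12], "twist": [0, 0, -0.187], "claw": -1}
    - {"travel": [-0.01, -0.006, 0.17], "twist": [0, 0, -0.187], "claw": -1}
    - {"travel": [-0.01, -0.006, 0.2], "twist": [0, 0, -0.187], "claw": -1}
    - {"travel": [-0.01, -0.006, 0.215], "twist": [0, 0, -0.187], "claw": -1}
    - {"travel": [-0.01, -0.006, 0.215], "twist": [0, 0, -0.187], "claw": -1}
    - {"travel": [-0.01, -0.006, 0.215], "twist": [0, 0, -0.187], "claw": 1}
    - {"travel": [-0.01, -0.006, 0.215], "twist": [0, 0, -0.187], "claw": 1}
    - {"travel": [-0.01, -0.006, 0.215], "twist": [0, 0, -0.187], "claw": 1}
    - {"travel": [-0.01, -0.006, 0.215], "twist": [0, 0, -0.187], "claw": 1}
    - {"travel": [-0.01, -0.006, 0.215], "twist": [0, 0, -0.187], "claw": 1}
    - {"travel": [-0.01, -0.006, 0.19], "twist": [0, 0, -0.187], "claw": 1}
    - {"travel": [-0.01, -0.006, 0.14], "twist": [0, 0, -0.187], "claw": 1}
    - {"travel": [-0.01, -0.006, 0.09], "twist": [0, 0, -0.187], "claw": 1}
    - {"travel": [-0.01, -0.006, 0.09], "twist": [0, 0, -0.187], "claw": 1}
  grip_force: 40

```text
clock: 9.35
position: [621.0, 324.3, 140.0]
eef_rot: [[-0.833, -0.554, 0.007], [-0.554, 0.833, 0.004], [-0.008, -0.0, -1.0]]
force: [-0.2, -0.0, -2.4]
opening: 51.7
```

```bash
python3 - <<'E'
from h import *
c=wshot('w4')
a=-0.154
# long mat centre, body centre 8 mm along brick +x
plan(443.9+8*np.cos(a),155+8*np.sin(a),90,a+np.pi/2)
plan(443.9+8*np.cos(a),155+8*np.sin(a),11,a+np.pi/2)
for X in ((62,0),(62,26),(62,-26)):
    pass
E
```

```text
t 9.4 pos [619.6 323.6 136.8] yawy 2.158 j7 1.68 travel [0.2339, -0.0485, 0.046] twist [0.001, 0.003, 0.741] op 51.9 F [ 0.3 -1.  -2.7]
t 9.4 pos [619.6 323.6 136.8] yawy 2.158 j7 1.68 travel [0.2342, -0.0485, 0.125] twist [0.001, 0.003, 0.741] op 51.9 F [ 0.3 -1.  -2.7]
```

View pics/w4.png

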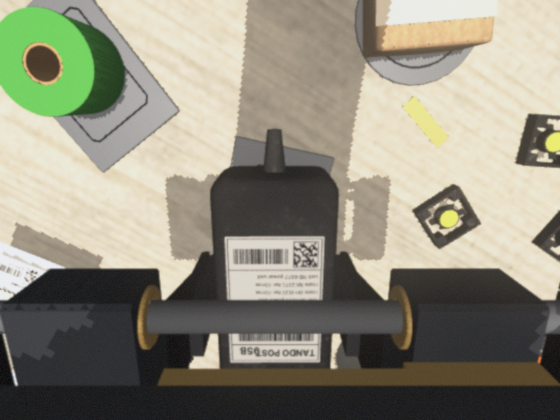

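```bash
python3 - <<'E'
from h import *
import json
o=json.load(open('w4.json')); c=cam('wrist',o); R=np.array(o['eef_rot']); p=np.array(o['position'])
for X in ((54,0,-24),(54,0,6),(54,26,-24),(73,0,-12),(58,0,-24)): print(X,proj(c,R@np.array(X,float)+p).round(1))
E
```

```text
(54, 0, -24) [274.9 170.4]
(54, 0, 6) [274.7 158.9]
(54, 26, -24) [343.4 170.5]
(73, 0, -12) [274.9 117.5]
(58, 0, -24) [274.9 159.9]
```

The brick is held straight. Its stub end is at row 168 and the stub tip at row 130, so the body centre sits about 4 mm behind the TCP, away from the stub. I'll allow for that offset when placing.

Request:
apply_moves:
  plan:
    - {"travel": [0.05, -0.01, 0.0], "twist": [0, 0, 0.15], "claw": 1}
    - {"travel": [0.1, -0.02, 0.0], "twist": [0, 0, 0.3], "claw": 1}
    - {"travel": [0.15, -0.03, 0.0], "twist": [0, 0, 0.45], "claw": 1}
    - {"travel": [0.2, -0.04, 0.0], "twist": [0, 0, 0.6], "claw": 1}
    - {"travel": [0.2357, -0.0462, 0.02], "twist": [0, 0, 0.74], "claw": 1}
    - {"travel": [0.2357, -0.0462, 0.06], "twist": [0, 0, 0.74], "claw": 1}
    - {"travel": [0.2357, -0.0462, 0.095], "twist": [0, 0, 0.74], "claw": 1}
    - {"travel": [0.2357, -0.0462, 0.115], "twist": [0, 0, 0.74], "claw": 1}
    - {"travel": [0.2357, -0.0462, 0.122], "twist": [0, 0, 0.74], "claw": 1}
    - {"travel": [0.2357, -0.0462, 0.1245], "twist": [0, 0, 0.74], "claw": 1}
    - {"travel": [0.2357, -0.0462, 0.1245], "twist": [0, 0, 0.74], "claw": 1}

```text
clock: 10.78
position: [448.4, 154.3, 10.9]
eef_rot: [[-0.988, 0.152, 0.0], [0.152, 0.988, 0.0], [-0.0, 0.0, -1.0]]
force: [1.1, 0.2, -1.5]
opening: 51.8
```

```bash
python3 - <<'E'
from h import *
c=wshot('w5')
plan(447.9,154.4,10.5,-.154+np.pi/2)
save('top','t5.png')
im=cv2.imread('pics/t5.png'); cv2.imwrite('pics/t5a.png',cv2.resize(im[120:300,220:460],(800,600),interpolation=cv2.INTER_CUBIC))
E
```

```text
t 10.82 pos [448.6 154.4  11.1] yawy 1.418 j7 1.08 travel [0.0007, -0.0001, 0.0006] twist [0.001, 0.001, 0.001] op 51.9 F [-0.1  0.7 -1.4]
```

View pics/w5.png

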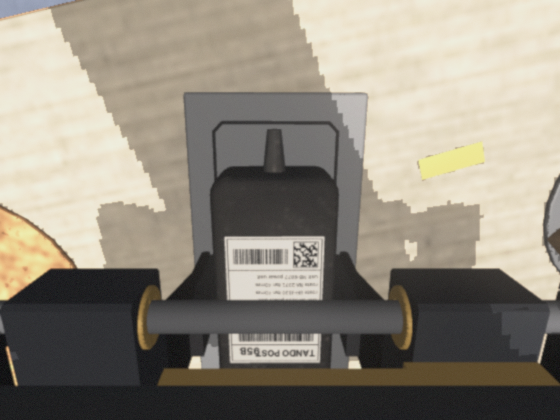

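View pics/t5a.png

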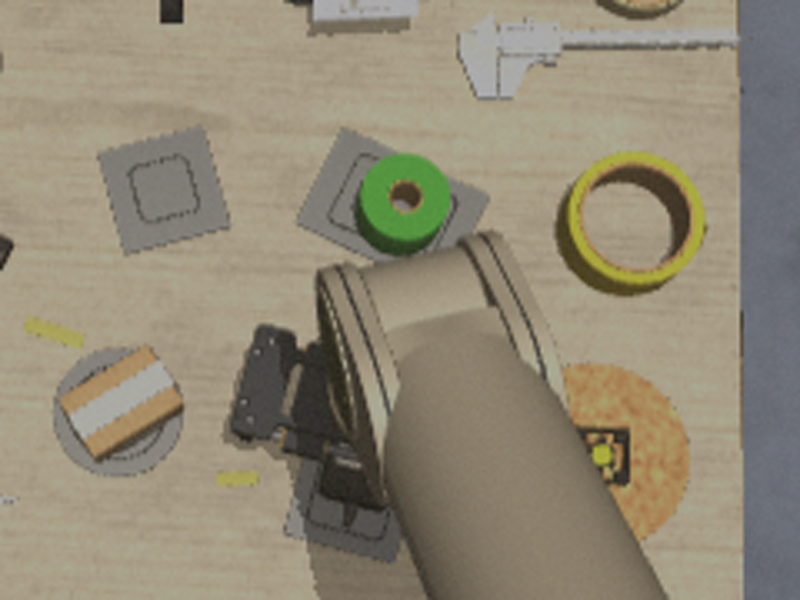

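```bash
python3 - <<'E'
from h import *
import json
o=json.load(open('w5.json')); c=cam('wrist',o); R=np.array(o['eef_rot']); p=np.array(o['position'])
for n,uv,z in(('matedge',(275,93),4),('outline',(275,122),4),('stub',(274,130),10),('stub',(274,130),16),('stub',(274,130),22),('body top',(275,168),34),('body top',(275,168),20),('bodybot',(275,168),5)): print(n,z,(R.T@(back(c,uv,z)-p)).round(1))
print((R.T@(np.array([443.9,155,4])-p)).round(1))
E
```

```text
matedge 4 [82.6  0.4  6.9]
outline 4 [70.3  0.4  6.9]
stub 10 [67.2 -0.   0.9]
stub 16 [67.6 -0.  -5.1]
stub 22 [ 68.1  -0.  -11.1]
body top 34 [ 54.7   0.4 -23.1]
body top 20 [52.3  0.4 -9.1]
bodybot 5 [49.8  0.4  5.9]
[4.5 0.  6.9]
```

The brick sits within about 1 mm of the long mat's centre and parallel to it. I'll release it, then fetch the fan from the cork board.

Request:
apply_moves:
  plan:
    - {"travel": [0, 0, 0], "twist": [0, 0, 0], "claw": -0.6}
    - {"travel": [0, 0, 0], "twist": [0, 0, 0], "claw": -1}
    - {"travel": [0, 0, 0], "twist": [0, 0, 0], "claw": -1}
    - {"travel": [0, 0, -0.03], "twist": [0, 0, 0], "claw": -1}
    - {"travel": [0, 0, -0.09], "twist": [0, 0, 0], "claw": -1}
    - {"travel": [-0.008, -0.045, -0.1], "twist": [0, 0, -0.1], "claw": -1}
    - {"travel": [-0.018, -0.1, -0.1], "twist": [0, 0, -0.215], "claw": -1}
    - {"travel": [-0.0275, -0.155, -0.1], "twist": [0, 0, -0.215], "claw": -1}
    - {"travel": [-0.0292, -0.1642, -0.08], "twist": [0, 0, -0.215], "claw": -1}
    - {"travel": [-0.0292, -0.1642, -0.04], "twist": [0, 0, -0.215], "claw": -1}
    - {"travel": [-0.0292, -0.1642, -0.01], "twist": [0, 0, -0.215], "claw": -1}
    - {"travel": [-0.0292, -0.1642, 0.0025], "twist": [0, 0, -0.215], "claw": -1}
    - {"travel": [-0.0292, -0.1642, 0.0025], "twist": [0, 0, -0.215], "claw": -1}
    - {"travel": [-0.0292, -0.1642, 0.0025], "twist": [0, 0, -0.215], "claw": 1}
    - {"travel": [-0.0292, -0.1642, 0.0025], "twist": [0, 0, -0.215], "claw": 1}
    - {"travel": [-0.0292, -0.1642, 0.0025], "twist": [0, 0, -0.215], "claw": 1}
    - {"travel": [-0.0292, -0.1642, 0.0025], "twist": [0, 0, -0.215], "claw": 1}
    - {"travel": [-0.0292, -0.1642, 0.0025], "twist": [0, 0, -0.215], "claw": 1}
    - {"travel": [-0.0292, -0.1642, 0.0025], "twist": [0, 0, -0.215], "claw": 1}
  grip_force: 20

```text
clock: 13.25
position: [452.1, -12.6, 8.0]
eef_rot: [[-0.998, -0.062, 0.0], [-0.062, 0.998, 0.0], [-0.0, 0.0, -1.0]]
force: [-0.9, -0.0, 0.3]
opening: 39.9
```

```bash
python3 - <<'E'
from h import *
c=wshot('w6')
plan(617,322,100,.373+np.pi/2)
plan(617,322,8.5,.373+np.pi/2)
E
```

```text
t 13.3 pos [452.1 -12.5   8. ] yawy 1.633 j7 1.69 travel [-0.1854, 0.3236, -0.0919] twist [0.0, 0.0, -0.311] op 39.2 F [-0.1  0.8  1.1]
t 13.3 pos [452.1 -12.5   8. ] yawy 1.633 j7 1.69 travel [-0.1854, 0.3236, -0.0004] twist [0.0, 0.0, -0.311] op 39.2 F [-0.1  0.8  1.1]
```

View pics/w6.png

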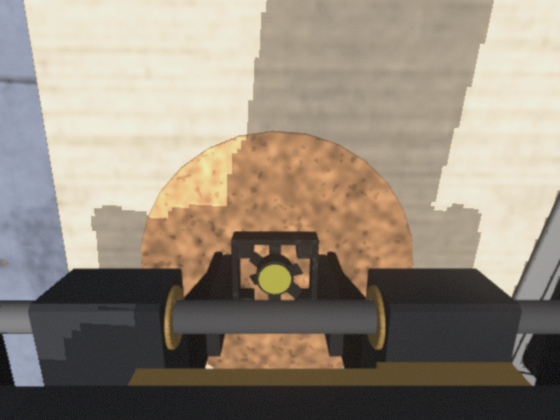

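```bash
python3 - <<'E'
from h import *
import json
o=json.load(open('w6.json')); c=cam('wrist',o); R=np.array(o['eef_rot']); p=np.array(o['position'])
for n,uv,z in(('edge',(275,233),17),('hub',(275,278.5),18)): print(n,z,(R.T@(back(c,uv,z)-p)).round(1))
E
```

```text
edge 17 [23.3  0.3 -9. ]
hub 18 [  1.6   0.4 -10. ]
```

Request:
apply_moves:
  plan:
    - {"travel": [0, 0, -0.05], "twist": [0, 0, 0], "claw": 1}
    - {"travel": [0, 0, -0.1], "twist": [0, 0, 0], "claw": 1}
    - {"travel": [-0.03, 0.052, -0.11], "twist": [0, 0, -0.05], "claw": 1}
    - {"travel": [-0.058, 0.1, -0.11], "twist": [0, 0, -0.1], "claw": 1}
    - {"travel": [-0.087, 0.15, -0.11], "twist": [0, 0, -0.15], "claw": 1}
    - {"travel": [-0.115, 0.2, -0.11], "twist": [0, 0, -0.2], "claw": 1}
    - {"travel": [-0.144, 0.25, -0.11], "twist": [0, 0, -0.25], "claw": 1}
    - {"travel": [-0.173, 0.3, -0.11], "twist": [0, 0, -0.311], "claw": 1}
    - {"travel": [-0.1869, 0.3241, -0.1], "twist": [0, 0, -0.311], "claw": 1}
    - {"travel": [-0.1869, 0.3241, -0.06], "twist": [0, 0, -0.311], "claw": 1}
    - {"travel": [-0.1869, 0.3241, -0.02], "twist": [0, 0, -0.311], "claw": 1}
    - {"travel": [-0.1869, 0.3241, -0.004], "twist": [0, 0, -0.311], "claw": 1}
    - {"travel": [-0.1869, 0.3241, -0.0005], "twist": [0, 0, -0.311], "claw": 1}
    - {"travel": [-0.1869, 0.3241, -0.0005], "twist": [0, 0, -0.311], "claw": 1}
    - {"travel": [-0.1869, 0.3241, -0.0005], "twist": [0, 0, -0.311], "claw": 1}

```text
clock: 15.18
position: [619.2, 322.9, 10.0]
eef_rot: [[-0.931, -0.365, 0.002], [-0.365, 0.931, 0.001], [-0.002, 0.0, -1.0]]
force: [-0.7, -0.6, -0.7]
opening: 39.7
```

```bash
python3 - <<'E'
from h import *
c=wshot('w7')
plan(618.6,322.6,8,.373+np.pi/2)
o=readout.get_obs();R=np.array(o['eef_rot']); p=np.array(o['position'])
print((R.T@(back(c,(275,278.5),18)-p)).round(1))
E
```

```text
t 15.22 pos [619.1 322.9   9.8] yawy 1.944 j7 1.53 travel [0.0005, -0.0001, 0.0018] twist [0.0, 0.002, 0.0] op 39.7 F [-0.6 -0.6 -1.2]
[ 0.5  0.2 -8.2]
```

View pics/w7.png

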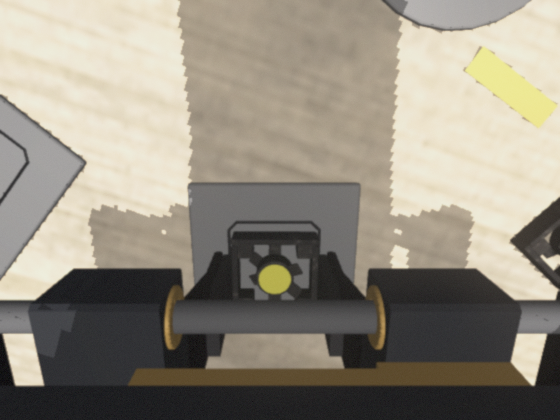

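Request:
apply_moves:
  plan:
    - {"travel": [0, 0, 0.0], "twist": [0, 0, 0], "claw": 1}
    - {"travel": [0, 0, 0.0], "twist": [0, 0, 0], "claw": 1}

```text
clock: 15.48
position: [618.5, 322.6, 8.8]
eef_rot: [[-0.931, -0.365, 0.0], [-0.365, 0.931, 0.0], [-0.0, 0.0, -1.0]]
force: [-0.3, -0.7, -0.1]
opening: 39.3
```

```bash
python3 - <<'E'
from h import *
c=wshot('w8')
plan(618.6,322.6,8,.373+np.pi/2)
o=readout.get_obs();R=np.array(o['eef_rot']); p=np.array(o['position'])
import cv2
im=cv2.imread('pics/w8.png'); cv2.imwrite('pics/w8a.png',cv2.resize(im[170:310,170:380],(798,532),interpolation=cv2.INTER_CUBIC))
for uv,z in (((275,278.5),18),((275,183),4),((190,184),4),((359,184),4)):print((R.T@(back(c,uv,z)-p)).round(1))
E
```

```text
t 15.53 pos [618.5 322.6   8.7] yawy 1.944 j7 1.53 travel [-0.0001, -0.0, 0.0007] twist [0.0, 0.0, 0.0] op 39.4 F [-0.1  0.4 -0.3]
[ 1.2  0.2 -9.3]
[42.9  0.2  4.7]
[ 42.4 -39.2   4.7]
[42.4 39.1  4.7]
```

View pics/w8a.png

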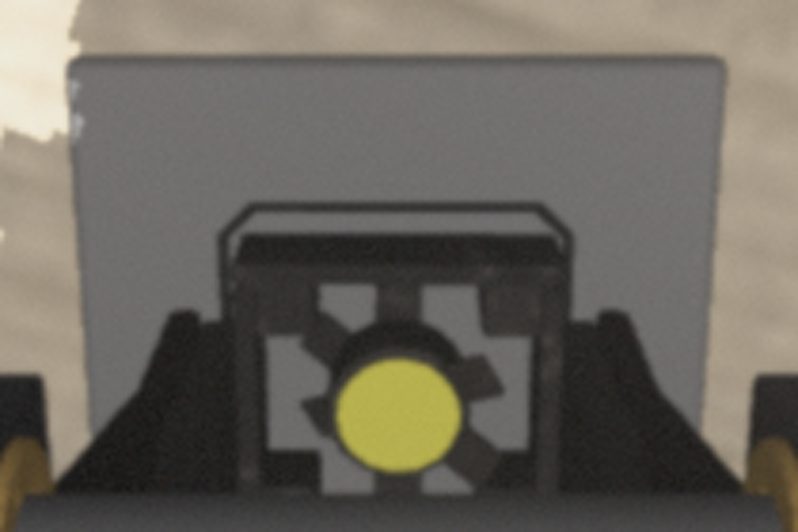

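Fan centre and mat centre agree to about 0.5 mm. I'll release the fan and take the roll to the cork board.

Request:
apply_moves:
  plan:
    - {"travel": [0, 0, 0], "twist": [0, 0, 0], "claw": -0.2}
    - {"travel": [0, 0, 0], "twist": [0, 0, 0], "claw": -0.2}
    - {"travel": [0, 0, 0], "twist": [0, 0, 0], "claw": -0.2}
    - {"travel": [0, 0, -0.03], "twist": [0, 0, 0], "claw": -0.5}
    - {"travel": [0, 0, -0.09], "twist": [0, 0, 0], "claw": -1}
    - {"travel": [0.02, -0.05, -0.12], "twist": [0, 0, 0.1], "claw": -1}
    - {"travel": [0.042, -0.105, -0.12], "twist": [0, 0, 0.25], "claw": -1}
    - {"travel": [0.062, -0.154, -0.12], "twist": [0, 0, 0.37], "claw": -1}
    - {"travel": [0.0654, -0.1622, -0.115], "twist": [0, 0, 0.37], "claw": -1}
    - {"travel": [0.0654, -0.1622, -0.115], "twist": [0, 0, 0.37], "claw": -1}
    - {"travel": [0.0654, -0.1622, -0.1], "twist": [0, 0, 0.37], "claw": -1}
    - {"travel": [0.0654, -0.1622, -0.05], "twist": [0, 0, 0.37], "claw": -1}
    - {"travel": [0.0654, -0.1622, -0.02], "twist": [0, 0, 0.37], "claw": -1}
    - {"travel": [0.0654, -0.1622, -0.01], "twist": [0, 0, 0.37], "claw": -1}
    - {"travel": [0.0654, -0.1622, -0.01], "twist": [0, 0, 0.37], "claw": 1}
    - {"travel": [0.0654, -0.1622, -0.01], "twist": [0, 0, 0.37], "claw": 1}
    - {"travel": [0.0654, -0.1622, -0.01], "twist": [0, 0, 0.37], "claw": 1}
    - {"travel": [0.0654, -0.1622, -0.01], "twist": [0, 0, 0.37], "claw": 1}
    - {"travel": [0.0654, -0.1622, -0.01], "twist": [0, 0, 0.37], "claw": 1}
  grip_force: 30

```text
clock: 17.9
position: [617.5, 147.9, 19.7]
eef_rot: [[-1.0, -0.003, 0.002], [-0.003, 1.0, 0.001], [-0.002, 0.001, -1.0]]
force: [-0.8, 0.5, 6.6]
opening: 63.5
```

```bash
python3 - <<'E'
from h import *
c=wshot('w9')
plan(452,-12,100,1.574)
plan(452,-12,18,1.574)
save('top','t9.png')
im=cv2.imread('pics/t9.png'); cv2.imwrite('pics/t9a.png',cv2.resize(im[120:300,220:460],(800,600),interpolation=cv2.INTER_CUBIC))
E
```

```text
t 17.95 pos [617.5 147.9  19.7] yawy 1.574 j7 1.44 travel [0.1658, -0.1593, -0.0807] twist [0.001, 0.002, 0.0] op 63.8 F [-0.8 -0.2  6.7]
t 17.95 pos [617.5 147.9  19.7] yawy 1.574 j7 1.44 travel [0.166, -0.1594, 0.0013] twist [0.001, 0.002, 0.0] op 63.8 F [-0.8 -0.2  6.7]
```

View pics/w9.png

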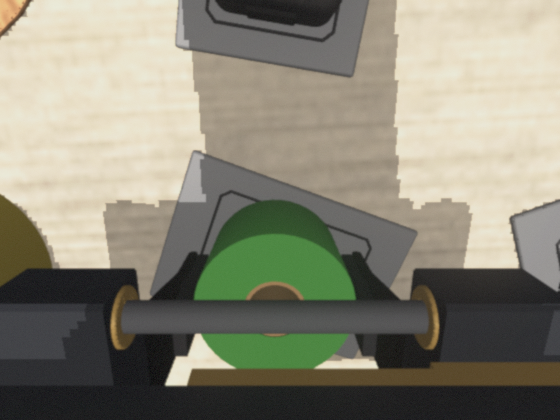

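View pics/t9a.png

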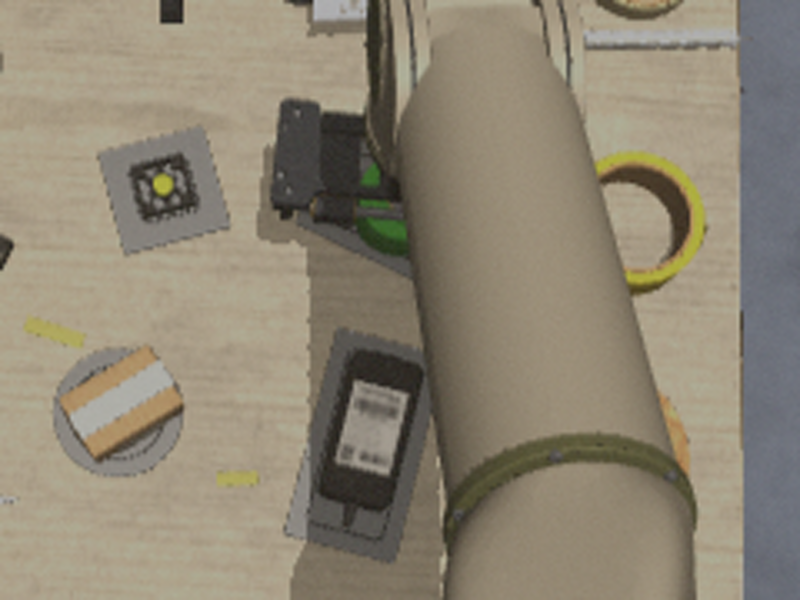

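Fan and brick both look right in the top view, and the roll is gripped at 63.8 mm. Next it goes to the cork board.

Request:
apply_moves:
  plan:
    - {"travel": [0, 0, -0.03], "twist": [0, 0, 0], "claw": 1}
    - {"travel": [0, 0, -0.08], "twist": [0, 0, 0], "claw": 1}
    - {"travel": [0.035, -0.034, -0.1], "twist": [0, 0, 0], "claw": 1}
    - {"travel": [0.077, -0.074, -0.1], "twist": [0, 0, 0], "claw": 1}
    - {"travel": [0.12, -0.115, -0.1], "twist": [0, 0, 0], "claw": 1}
    - {"travel": [0.155, -0.15, -0.1], "twist": [0, 0, 0], "claw": 1}
    - {"travel": [0.1655, -0.159, -0.08], "twist": [0, 0, 0], "claw": 1}
    - {"travel": [0.1655, -0.159, -0.04], "twist": [0, 0, 0], "claw": 1}
    - {"travel": [0.1655, -0.159, -0.015], "twist": [0, 0, 0], "claw": 1}
    - {"travel": [0.1655, -0.159, -0.005], "twist": [0, 0, 0], "claw": 1}
    - {"travel": [0.1655, -0.159, -0.002], "twist": [0, 0, 0], "claw": 1}
    - {"travel": [0.1655, -0.159, -0.002], "twist": [0, 0, 0], "claw": 1}
    - {"travel": [0.1655, -0.159, -0.002], "twist": [0, 0, 0], "claw": 1}
    - {"travel": [0.1655, -0.159, -0.002], "twist": [0, 0, 0], "claw": -1}
    - {"travel": [0.1655, -0.159, -0.002], "twist": [0, 0, 0], "claw": -1}
    - {"travel": [0.1655, -0.159, -0.002], "twist": [0, 0, 0], "claw": -1}
    - {"travel": [0.1655, -0.159, -0.04], "twist": [0, 0, 0], "claw": -1}
    - {"travel": [0.1655, -0.159, -0.1], "twist": [0, 0, 0], "claw": -1}
    - {"travel": [0.1655, -0.159, -0.16], "twist": [0, 0, 0], "claw": -1}
    - {"travel": [0.1655, -0.159, -0.21], "twist": [0, 0, 0], "claw": -1}

```text
clock: 20.5
position: [451.7, -12.0, 231.0]
eef_rot: [[-1.0, -0.003, 0.002], [-0.003, 1.0, 0.001], [-0.002, 0.001, -1.0]]
force: [1.4, -0.3, -0.5]
opening: 86.7
```

```bash
python3 - <<'E'
from h import *
c=wshot('w10')
plan(448,331,230,.672)
E
```

```text
t 20.55 pos [454.2 -11.9 236.8] yawy 1.573 j7 1.46 travel [0.0054, 0.3429, 0.0077] twist [0.006, 0.007, 0.901] op 87.4 F [3.3 0.1 6.4]
```

View pics/w10.png

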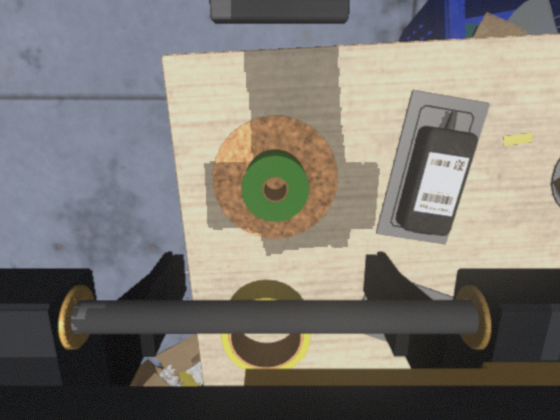

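The roll stands on the cork board at (275,188). Brick and tape are fine. On to the carton.

Request:
apply_moves:
  plan:
    - {"travel": [0.003, 0.342, 0], "twist": [0, 0, 0.92], "claw": -1}
    - {"travel": [0.003, 0.342, 0], "twist": [0, 0, 0.92], "claw": -1}
    - {"travel": [0.003, 0.342, 0], "twist": [0, 0, 0.92], "claw": -1}
    - {"travel": [0.003, 0.342, 0], "twist": [0, 0, 0.92], "claw": -1}
    - {"travel": [0.003, 0.342, 0], "twist": [0, 0, 0.92], "claw": -1}
    - {"travel": [0.003, 0.342, 0], "twist": [0, 0, 0.92], "claw": -1}
    - {"travel": [0.003, 0.342, 0], "twist": [0, 0, 0.92], "claw": -1}
    - {"travel": [0.003, 0.342, 0], "twist": [0, 0, 0.92], "claw": -1}
    - {"travel": [0.003, 0.342, 0], "twist": [0, 0, 0.92], "claw": -1}
    - {"travel": [0.003, 0.342, 0], "twist": [0, 0, 0.92], "claw": -1}
    - {"travel": [0.003, 0.342, 0], "twist": [0, 0, 0.92], "claw": -1}

```text
clock: 21.92
position: [447.8, 329.6, 228.8]
eef_rot: [[-0.608, 0.794, 0.0], [0.794, 0.608, 0.0], [0.0, 0.0, -1.0]]
force: [-0.1, -0.1, -0.3]
opening: 86.8
```

```bash
python3 - <<'E'
from h import *
c=wshot('w11'); plan(448,331,228,.65)
im=cv2.imread('pics/w11.png'); cv2.imwrite('pics/w11a.png',cv2.resize(im[115:265,190:360],(680,600),interpolation=cv2.INTER_CUBIC))
E
```

```text
t 21.98 pos [447.7 329.8 228.7] yawy 0.654 j7 -0.03 travel [0.0008, 0.001, 0.0007] twist [0.0, -0.0, 0.004] op 87.1 F [ 0.1 -0.2 -1.1]
```

View pics/w11a.png

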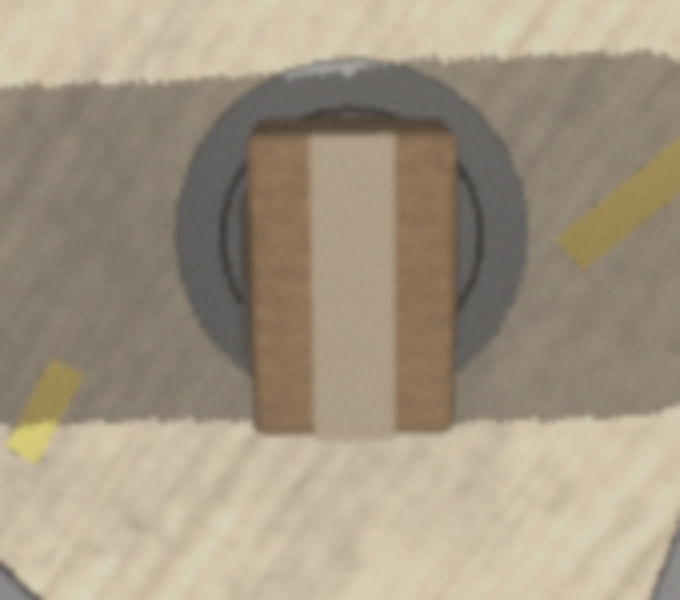

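View pics/w11.png

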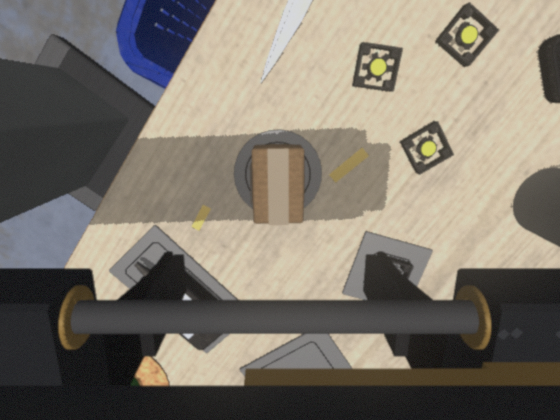

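```bash
python3 - <<'E'
from m import *
import json
o=json.load(open('w11.json')); c1=cam('wrist',o); Rr=np.array(o['eef_rot']);p=np.array(o['position'])
R=lambda l:[l[0],l[3],l[2],l[1]]
b=fit(R([(249,132),(458,132),(455,432),(255,432)]),45,54,78,'carton',c1,(190,115))
print('tool frame',(Rr.T@(np.array([*b[:2],45])-p)).round(1))
# circle: auto edge: sample dark grey mat boundary
pts=[(176,232),(528,232),(352,57),(228,110),(476,108),(245,375),(458,370)]
W=np.array([back(c1,px(u,v,190,115),4)[:2] for u,v in pts])
s=least_squares(lambda q:np.hypot(*(W-q[:2]).T)-q[2],[447,334,47]); print('circle',s.x.round(1),s.fun.round(1))
s=least_squares(lambda q:np.hypot(*(W-q[:2]).T)-47.5,[447,334]); print(s.x.round(1))
E
```

```text
carton [449.9 333.6] yaw 0.659 res [ 0.7  3.4 -3.2  0.  -0.4 -3.2  2.9 -0.3]
tool frame [  1.8   4.1 183.8]
circle [447.3 336.5  47.1] [-0.3 -0.   0.3 -0.3  0.1  0.6 -0.4]
[447.4 336.4]
```

Request:
apply_moves:
  plan:
    - {"travel": [0.002, 0.004, 0.06], "twist": [0, 0, -0.005], "claw": -1}
    - {"travel": [0.002, 0.004, 0.12], "twist": [0, 0, -0.005], "claw": -1}
    - {"travel": [0.002, 0.004, 0.17], "twist": [0, 0, -0.005], "claw": -1}
    - {"travel": [0.002, 0.004, 0.2], "twist": [0, 0, -0.005], "claw": -1}
    - {"travel": [0.002, 0.004, 0.212], "twist": [0, 0, -0.005], "claw": -1}
    - {"travel": [0.002, 0.004, 0.212], "twist": [0, 0, -0.005], "claw": -1}
    - {"travel": [0.002, 0.004, 0.212], "twist": [0, 0, -0.005], "claw": -1}
    - {"travel": [0.002, 0.004, 0.212], "twist": [0, 0, -0.005], "claw": 1}
    - {"travel": [0.002, 0.004, 0.212], "twist": [0, 0, -0.005], "claw": 1}
    - {"travel": [0.002, 0.004, 0.212], "twist": [0, 0, -0.005], "claw": 1}
    - {"travel": [0.002, 0.004, 0.212], "twist": [0, 0, -0.005], "claw": 1}
    - {"travel": [0.002, 0.004, 0.212], "twist": [0, 0, -0.005], "claw": 1}
    - {"travel": [0.002, 0.004, 0.212], "twist": [0, 0, -0.005], "claw": 1}
  grip_force: 25

```text
clock: 23.6
position: [449.5, 334.1, 16.6]
eef_rot: [[-0.612, 0.791, -0.0], [0.791, 0.612, 0.0], [0.0, -0.0, -1.0]]
force: [-0.7, -0.2, 1.4]
opening: 52.8
```

```bash
python3 - <<'E'
from h import *
c=wshot('w12'); plan(620,150.5,100,-.3466)
o=readout.get_obs();R=np.array(o['eef_rot']); p=np.array(o['position'])
for X in ((39,0,-29),(39,0,12),(35,0,-29)): print(X,proj(c,R@np.array(X,float)+p).round(1))
E
```

```text
t 23.65 pos [449.5 334.2  16.6] yawy 0.659 j7 0.01 travel [-0.2496, 0.0223, -0.0834] twist [-0.0, -0.0, 1.006] op 53.2 F [ 0.2 -0.3  1.3]
(39, 0, -29) [273.3 212.4]
(39, 0, 12) [273.6 188.2]
(35, 0, -29) [273.3 222.5]
```

View pics/w12.png

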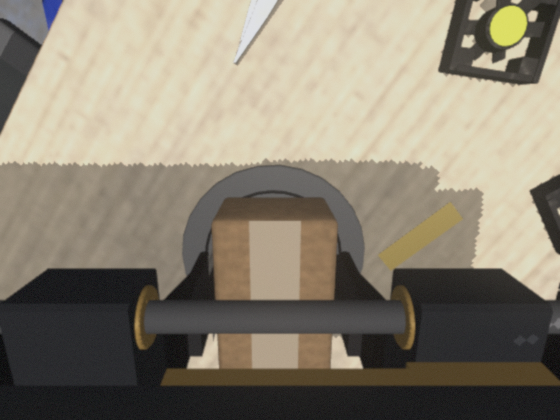

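The carton is gripped at 53 mm. Its front edge is at row 219, so the centre is about 2.5 mm behind the TCP. I'll carry it to the oblong mat.

Request:
apply_moves:
  plan:
    - {"travel": [0, 0, -0.04], "twist": [0, 0, 0], "claw": 1}
    - {"travel": [0, 0, -0.09], "twist": [0, 0, 0], "claw": 1}
    - {"travel": [-0.045, 0.0045, -0.11], "twist": [0, 0, 0.15], "claw": 1}
    - {"travel": [-0.1, 0.01, -0.11], "twist": [0, 0, 0.32], "claw": 1}
    - {"travel": [-0.15, 0.015, -0.11], "twist": [0, 0, 0.49], "claw": 1}
    - {"travel": [-0.2, 0.02, -0.11], "twist": [0, 0, 0.66], "claw": 1}
    - {"travel": [-0.24, 0.0235, -0.11], "twist": [0, 0, 0.83], "claw": 1}
    - {"travel": [-0.2483, 0.0246, -0.1], "twist": [0, 0, 1.006], "claw": 1}
    - {"travel": [-0.2483, 0.0246, -0.08], "twist": [0, 0, 1.006], "claw": 1}
    - {"travel": [-0.2483, 0.0246, -0.04], "twist": [0, 0, 1.006], "claw": 1}
    - {"travel": [-0.2483, 0.0246, -0.015], "twist": [0, 0, 1.006], "claw": 1}
    - {"travel": [-0.2483, 0.0246, -0.008], "twist": [0, 0, 1.006], "claw": 1}
    - {"travel": [-0.2483, 0.0246, -0.008], "twist": [0, 0, 1.006], "claw": 1}
    - {"travel": [-0.2483, 0.0246, -0.008], "twist": [0, 0, 1.006], "claw": 1}

```text
clock: 25.4
position: [621.7, 153.3, 25.7]
eef_rot: [[0.339, 0.941, 0.002], [0.941, -0.339, 0.001], [0.001, 0.001, -1.0]]
force: [0.8, -0.4, -0.4]
opening: 53.2
```

```bash
python3 - <<'E'
from h import *
c=wshot('w13'); plan(620.9,152.9,16,-.3466)
im=cv2.imread('pics/w13.png'); cv2.imwrite('pics/w13a.png',cv2.resize(im[130:290,160:390],(805,560),interpolation=cv2.INTER_CUBIC)[:, :800])
E
```

```text
t 25.45 pos [621.7 153.3  25.8] yawy -0.346 j7 -0.47 travel [-0.0006, -0.0007, 0.0097] twist [0.001, -0.001, 0.0] op 53.0 F [ 0.3 -0.3 -0.9]
```

View pics/w13.png

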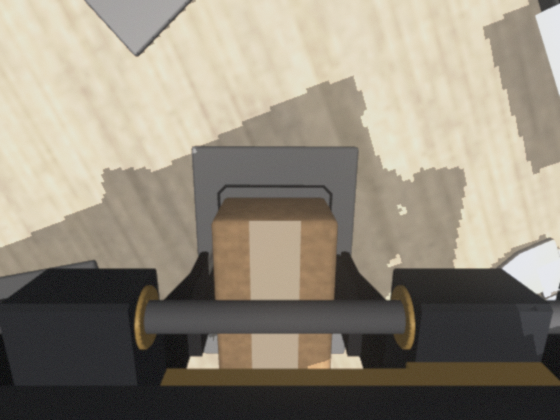

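View pics/w13a.png

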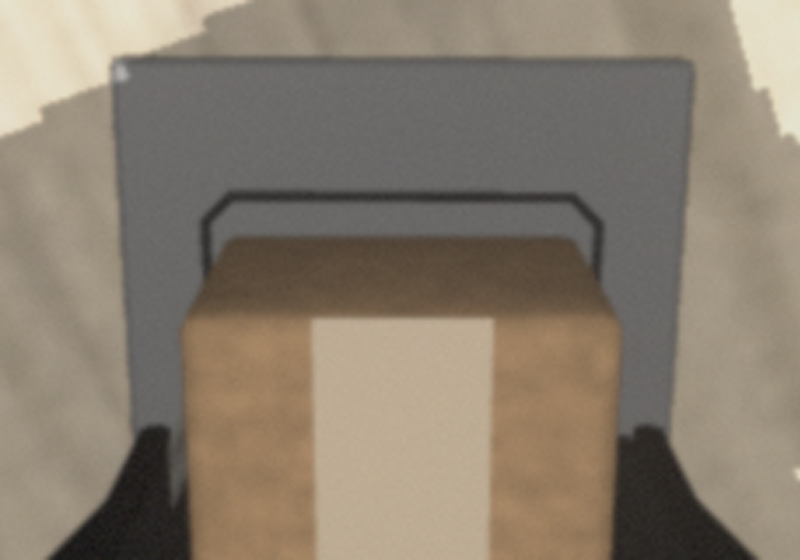

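```bash
python3 - <<'E'
from h import *
import json
o=json.load(open('w13.json')); c=cam('wrist',o); R=np.array(o['eef_rot']); p=np.array(o['position'])
p2=p.copy()
for n,uv,z in(('mat',(275,147),4),('outl',(275,185.5),4),('cartbot',(275,198),p[2]-12.6),('carttop',(275,220),p[2]+28.4),('mL',(193.5,148),4),('mR',(358,148),4)): print(n,(R.T@(back(c,uv,z)-p)).round(1))
E
```

```text
mat [58.1  0.7 21.8]
outl [38.6  0.7 21.7]
cartbot [34.4  0.7 12.6]
carttop [ 36.2   0.7 -28.3]
mL [ 57.6 -39.7  21.7]
mR [57.7 41.9 21.8]
```

Request:
apply_moves:
  plan:
    - {"travel": [0.001, 0.0012, 0.0], "twist": [0, 0, 0], "claw": 1}
    - {"travel": [0.001, 0.0012, 0.004], "twist": [0, 0, 0], "claw": 1}
    - {"travel": [0.001, 0.0012, 0.0075], "twist": [0, 0, 0], "claw": 1}
    - {"travel": [0.001, 0.0012, 0.0075], "twist": [0, 0, 0], "claw": 1}
    - {"travel": [0.001, 0.0012, 0.0075], "twist": [0, 0, 0], "claw": 1}
    - {"travel": [0.001, 0.0012, 0.0075], "twist": [0, 0, 0], "claw": 1}

```text
clock: 26.2
position: [622.5, 153.4, 17.0]
eef_rot: [[0.34, 0.94, -0.0], [0.94, -0.34, 0.0], [-0.0, -0.0, -1.0]]
force: [-1.0, -0.4, -1.3]
opening: 52.9
```

```bash
python3 - <<'E'
from h import *
c=wshot('w14'); plan(620.9,152.9,16,-.3466)
im=cv2.imread('pics/w14.png'); cv2.imwrite('pics/w14a.png',cv2.resize(im[130:290,160:390],(805,560),interpolation=cv2.INTER_CUBIC)[:, :800])
E
```

```text
t 26.25 pos [622.5 153.4  17. ] yawy -0.347 j7 -0.46 travel [-0.001, -0.0013, 0.001] twist [-0.0, -0.0, -0.0] op 52.9 F [ 0.  -0.3 -0.9]
```

View pics/w14a.png

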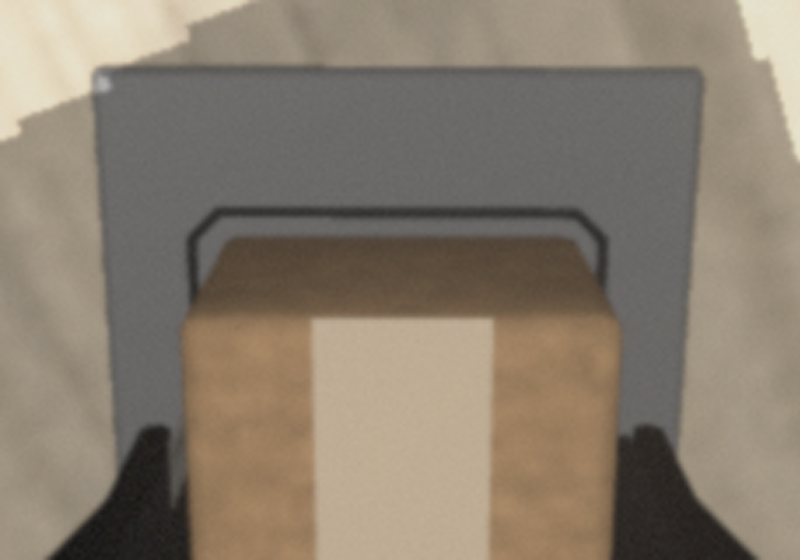

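```bash
python3 - <<'E'
from h import *
import json
o=json.load(open('w14.json')); c=cam('wrist',o); R=np.array(o['eef_rot']); p=np.array(o['position'])
for n,v,z in(('mat',68.5,4),('outl',212,4),('cartbot',238,4.5),('cartbot',238,6),('carttop',318,44),('carttop',318,45)):
  print(n,(R.T@(back(c,(275,(v+.5)/3.5-.5+130),z)-p)).round(1))
E
```

```text
mat [58.1  0.7 13. ]
outl [38.2  0.7 13. ]
cartbot [34.6  0.7 12.5]
cartbot [35.   0.7 11. ]
carttop [ 35.6   0.7 -27. ]
carttop [ 35.9   0.7 -28. ]
```

Request:
apply_moves:
  plan:
    - {"travel": [0, 0, 0], "twist": [0, 0, 0], "claw": -0.6}
    - {"travel": [0, 0, 0], "twist": [0, 0, 0], "claw": -1}
    - {"travel": [0, 0, 0], "twist": [0, 0, 0], "claw": -1}
    - {"travel": [0, 0, -0.04], "twist": [0, 0, 0], "claw": -1}
    - {"travel": [0, 0, -0.1], "twist": [0, 0, 0], "claw": -1}
    - {"travel": [0, 0, -0.16], "twist": [0, 0, 0], "claw": -1}
    - {"travel": [0, 0, -0.2], "twist": [0, 0, 0], "claw": -1}
    - {"travel": [0, 0, -0.2], "twist": [0, 0, 0], "claw": -1}
    - {"travel": [0, 0, -0.2], "twist": [0, 0, 0], "claw": -1}

```text
clock: 27.38
position: [622.1, 153.4, 216.2]
eef_rot: [[0.34, 0.94, -0.001], [0.94, -0.34, -0.0], [-0.0, -0.001, -1.0]]
force: [0.7, -0.1, -1.2]
opening: 86.9
```

```bash
python3 - <<'E'
from h import *
c=wshot('w15'); plan(452,-11.9,230,1.574)
im=cv2.imread('pics/w15.png'); cv2.imwrite('pics/w15a.png',cv2.resize(im[105:255,190:360],(680,600),interpolation=cv2.INTER_CUBIC))
E
```

```text
t 27.43 pos [621.8 153.3 215.6] yawy -0.347 j7 -0.53 travel [-0.2132, -0.1036, -0.014] twist [-0.001, 0.002, 1.221] op 86.8 F [-0.8  0.7 -1.3]
```

View pics/w15a.png

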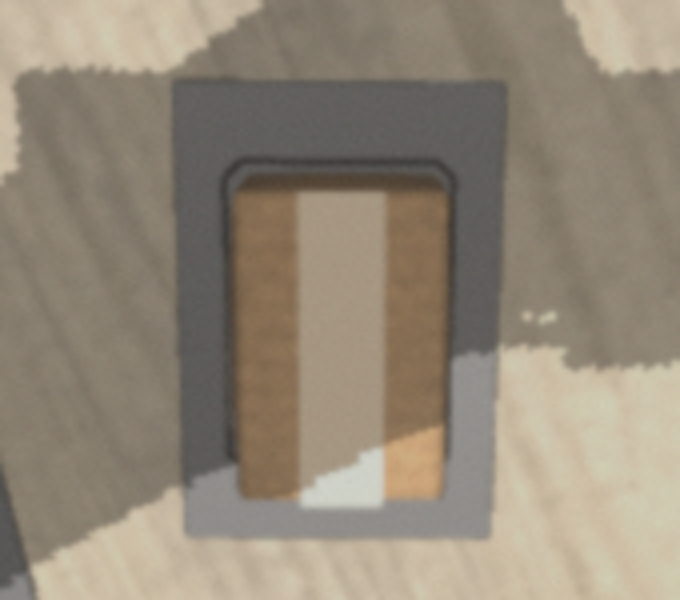

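View pics/w15.png

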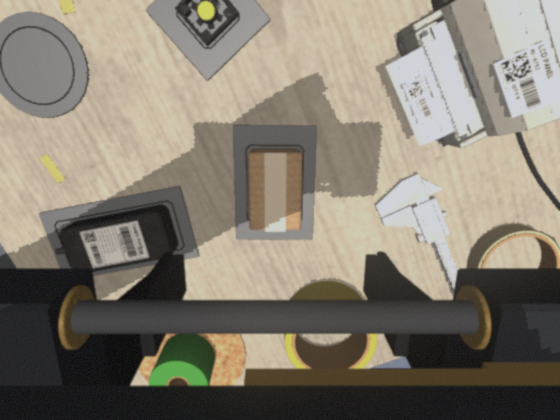

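```bash
python3 - <<'E'
from m import *
import json
o=json.load(open('w15.json')); c1=cam('wrist',o); R=np.array(o['eef_rot']); p=np.array(o['position'])
T=lambda u,v,z:(R.T@(back(c1,px(u,v,190,105),z)-p)).round(1)[:2]
for q in ((173,81),(507,83),(491,538),(186,536)): print('mat',T(*q,4))
for q in ((234,190),(448,190),(443,499),(240,498),(340,508)): print('cart',T(*q,45))
print('bot',T(342,175,5))
print('fan hub',back(c1,(206.5,11),19))
u=[(1,37),(2,70)]
E
```

```text
mat [ 58.1 -41. ]
mat [57.7 42. ]
mat [-63.   41.8]
mat [-62.5 -41.2]
cart [ 36.4 -23.4]
cart [36.5 25. ]
cart [-37.4  25.4]
cart [-37.2 -23.4]
cart [-39.7   0.6]
bot [35.1  1.1]
fan hub [619.21940284 320.49898345  19.        ]
```

The carton sits square inside its outline, within about 2 mm of centre. The last move is the roll, from the cork board to the round mat at (447.3,336).

Request:
apply_moves:
  plan:
    - {"travel": [-0.045, -0.022, 0.0], "twist": [0, 0, 0], "claw": -1}
    - {"travel": [-0.095, -0.046, 0.02], "twist": [0, 0, 0], "claw": -1}
    - {"travel": [-0.145, -0.07, 0.05], "twist": [0, 0, 0], "claw": -1}
    - {"travel": [-0.19, -0.092, 0.08], "twist": [0, 0, 0], "claw": -1}
    - {"travel": [-0.2133, -0.1038, 0.09], "twist": [0, 0, 0], "claw": -1}
    - {"travel": [-0.2133, -0.1038, 0.1], "twist": [0, 0, 0], "claw": -1}
    - {"travel": [-0.2133, -0.1038, 0.12], "twist": [0, 0, 0], "claw": -1}
    - {"travel": [-0.2133, -0.1038, 0.16], "twist": [0, 0, 0], "claw": -1}
    - {"travel": [-0.2133, -0.1038, 0.185], "twist": [0, 0, 0], "claw": -1}
    - {"travel": [-0.2133, -0.1038, 0.1975], "twist": [0, 0, 0], "claw": -1}
    - {"travel": [-0.2133, -0.1038, 0.1975], "twist": [0, 0, 0], "claw": -1}
    - {"travel": [-0.2133, -0.1038, 0.1975], "twist": [0, 0, 0], "claw": -1}
    - {"travel": [-0.2133, -0.1038, 0.1975], "twist": [0, 0, 0], "claw": 1}
    - {"travel": [-0.2133, -0.1038, 0.1975], "twist": [0, 0, 0], "claw": 1}
    - {"travel": [-0.2133, -0.1038, 0.1975], "twist": [0, 0, 0], "claw": 1}
    - {"travel": [-0.2133, -0.1038, 0.1975], "twist": [0, 0, 0], "claw": 1}
    - {"travel": [-0.2133, -0.1038, 0.1975], "twist": [0, 0, 0], "claw": 1}
    - {"travel": [-0.2133, -0.1038, 0.1975], "twist": [0, 0, 0], "claw": 1}
  grip_force: 30

```text
clock: 29.68
position: [452.5, -11.8, 19.7]
eef_rot: [[0.34, 0.94, 0.0], [0.94, -0.34, 0.0], [0.0, 0.0, -1.0]]
force: [-2.4, 0.7, 5.3]
opening: 62.5
```

```bash
python3 - <<'E'
from h import *
c=wshot('w16'); plan(447.3,336.1,18,-.347)
o=readout.get_obs();R=np.array(o['eef_rot']); p=np.array(o['position'])
for X in ((0,0,54-p[2]),(32.5,0,4-p[2]),(-32.5,0,54-p[2])):
  print(proj(c,R@np.array([X[0],X[1],-X[2]])+p))
E
```

```text
t 29.73 pos [452.5 -11.8  19.7] yawy -0.347 j7 -0.29 travel [0.3254, -0.1232, 0.0019] twist [0.0, -0.0, -0.0] op 62.2 F [-1.7 -0.5  6.6]
[273.23528036 311.98476012]
[273.59472917 200.14988797]
[273.23497271 380.0002002 ]
```

View pics/w16.png

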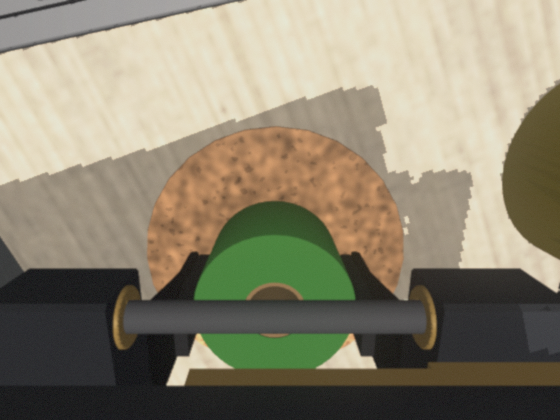

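Request:
apply_moves:
  plan:
    - {"travel": [0, 0, -0.03], "twist": [0, 0, 0], "claw": 1}
    - {"travel": [0, 0, -0.08], "twist": [0, 0, 0], "claw": 1}
    - {"travel": [0.04, -0.015, -0.11], "twist": [0, 0, 0], "claw": 1}
    - {"travel": [0.09, -0.034, -0.11], "twist": [0, 0, 0], "claw": 1}
    - {"travel": [0.14, -0.053, -0.11], "twist": [0, 0, 0], "claw": 1}
    - {"travel": [0.19, -0.072, -0.11], "twist": [0, 0, 0], "claw": 1}
    - {"travel": [0.24, -0.091, -0.11], "twist": [0, 0, 0], "claw": 1}
    - {"travel": [0.285, -0.108, -0.11], "twist": [0, 0, 0], "claw": 1}
    - {"travel": [0.315, -0.119, -0.11], "twist": [0, 0, 0], "claw": 1}
    - {"travel": [0.3255, -0.123, -0.1], "twist": [0, 0, 0], "claw": 1}
    - {"travel": [0.3255, -0.123, -0.06], "twist": [0, 0, 0], "claw": 1}
    - {"travel": [0.3255, -0.123, -0.025], "twist": [0, 0, 0], "claw": 1}
    - {"travel": [0.3255, -0.123, -0.01], "twist": [0, 0, 0], "claw": 1}
    - {"travel": [0.3255, -0.123, -0.006], "twist": [0, 0, 0], "claw": 1}
    - {"travel": [0.3255, -0.123, -0.006], "twist": [0, 0, 0], "claw": 1}
    - {"travel": [0.3255, -0.123, -0.006], "twist": [0, 0, 0], "claw": 1}

```text
clock: 31.72
position: [448.0, 336.5, 26.7]
eef_rot: [[0.34, 0.94, 0.001], [0.94, -0.34, 0.001], [0.002, 0.001, -1.0]]
force: [0.4, -0.1, -0.9]
opening: 62.9
```

```bash
python3 - <<'E'
from h import *
c=wshot('w17'); plan(447.3,336.1,19.9,-.347)
o=readout.get_obs();R=np.array(o['eef_rot']); p=np.array(o['position'])
im=cv2.imread('pics/w17.png'); cv2.imwrite('pics/w17a.png',cv2.resize(im[140:300,160:390],(805,560),interpolation=cv2.INTER_CUBIC)[:, :800])
E
```

```text
t 31.77 pos [447.9 336.5  26.6] yawy -0.347 j7 -0.96 travel [-0.0006, -0.0004, 0.0067] twist [0.001, -0.002, 0.0] op 62.8 F [-0.6 -1.1 -0.9]
```

View pics/w17a.png

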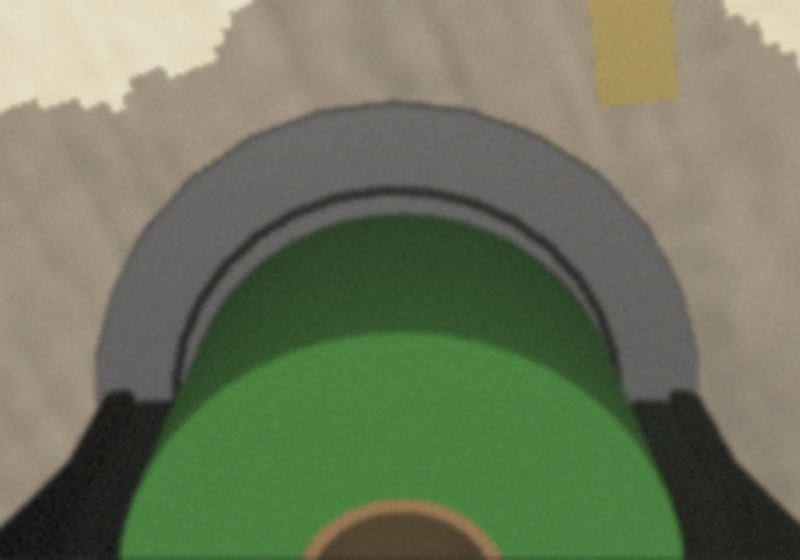

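```bash
python3 - <<'E'
from h import *
import json
o=json.load(open('w17.json')); c=cam('wrist',o); R=np.array(o['eef_rot']); p=np.array(o['position'])
T=lambda u,v,z:(R.T@(back(c,((u+.5)/3.5-.5+160,(v+.5)/3.5-.5+140),z)-p)).round(1)
print(T(397,101,4),T(97,355,4),T(697,355,4),'rollbot',T(402,213,p[2]-15.7),'top',T(402,331,p[2]+34.3))
E
```

```text
[47.2 -0.3 22.8] [  7.9 -46.4  22.7] [ 7.9 45.8 22.8] rollbot [32.3  0.5 15.8] top [ 32.6   0.5 -34.2]
```

Request:
apply_moves:
  plan:
    - {"travel": [0.0, 0, 0.002], "twist": [0, 0, 0], "claw": 1}
    - {"travel": [0.0, 0, 0.0042], "twist": [0, 0, 0], "claw": 1}
    - {"travel": [0.0, 0, 0.0042], "twist": [0, 0, 0], "claw": 1}
    - {"travel": [0.0, 0, 0.0042], "twist": [0, 0, 0], "claw": 1}
    - {"travel": [0.0, 0, 0.0042], "twist": [0, 0, 0], "claw": 1}
    - {"travel": [0.0, 0, 0.0042], "twist": [0, 0, 0], "claw": 1}
    - {"travel": [0.0, 0, 0.0042], "twist": [0, 0, 0], "claw": -1}
    - {"travel": [0.0, 0, 0.0042], "twist": [0, 0, 0], "claw": -1}
    - {"travel": [0.0, 0, 0.0042], "twist": [0, 0, 0], "claw": -1}
    - {"travel": [0.0, 0, -0.035], "twist": [0, 0, 0], "claw": -1}
    - {"travel": [0.0, 0, -0.09], "twist": [0, 0, 0], "claw": -1}
    - {"travel": [0.0, 0, -0.15], "twist": [0, 0, 0], "claw": -1}
    - {"travel": [0.0, 0, -0.2], "twist": [0, 0, 0], "claw": -1}
    - {"travel": [0.0, 0, -0.2], "twist": [0, 0, 0], "claw": -1}
    - {"travel": [0.0, 0, -0.2], "twist": [0, 0, 0], "claw": -1}

```text
clock: 33.65
position: [447.1, 335.9, 224.9]
eef_rot: [[0.34, 0.94, -0.001], [0.94, -0.34, -0.0], [-0.0, -0.0, -1.0]]
force: [-0.4, 0.3, 0.0]
opening: 87.0
```

```bash
python3 - <<'E'
from h import *
c=wshot('w18'); plan(447.3,336.1,19.9,-.347); plan(640,235,280,-.347)
save('top','t18.png')
im=cv2.imread('pics/t18.png'); cv2.imwrite('pics/t18a.png',cv2.resize(im[120:300,220:460],(800,600),interpolation=cv2.INTER_CUBIC))
E
```

```text
t 33.7 pos [446.8 335.7 224.2] yawy -0.347 j7 -1.02 travel [0.0009, 0.0005, 0.2043] twist [-0.001, 0.002, 0.0] op 86.6 F [-0.4  0.   0.1]
t 33.7 pos [446.8 335.7 224.2] yawy -0.347 j7 -1.02 travel [-0.0291, 0.2158, -0.056] twist [-0.001, 0.002, 0.0] op 86.6 F [-0.4  0.   0.1]
```

View pics/w18.png

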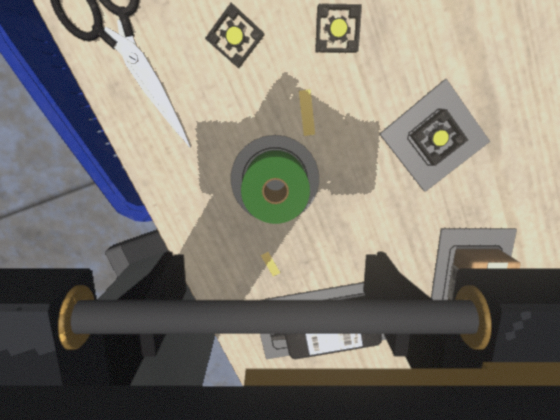

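View pics/t18a.png

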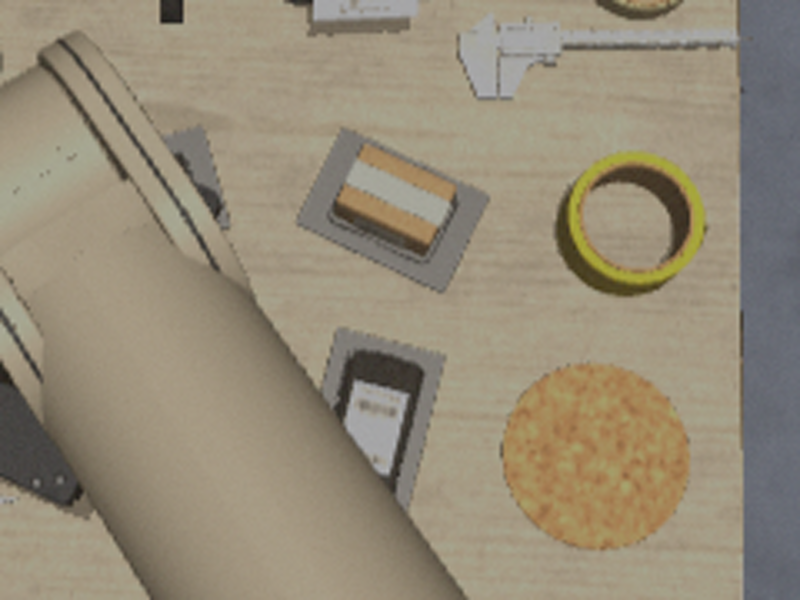

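The roll is on the round mat, the cork board is bare and the tape hasn't moved. One last look straight down at the brick.

Request:
apply_moves:
  plan:
    - {"travel": [-0.17, 0.062, 0], "twist": [0, 0, 0], "claw": -1}
    - {"travel": [-0.17, 0.062, 0], "twist": [0, 0, 0], "claw": -1}
    - {"travel": [-0.17, 0.062, 0], "twist": [0, 0, 0], "claw": -1}
    - {"travel": [-0.17, 0.062, 0], "twist": [0, 0, 0], "claw": -1}
    - {"travel": [-0.17, 0.062, 0], "twist": [0, 0, 0], "claw": -1}
    - {"travel": [-0.17, 0.062, 0], "twist": [0, 0, 0], "claw": -1}
    - {"travel": [-0.17, 0.062, 0], "twist": [0, 0, 0], "claw": -1}

```text
clock: 34.62
position: [447.7, 156.0, 225.2]
eef_rot: [[0.338, 0.941, -0.0], [0.941, -0.338, -0.001], [-0.001, -0.0, -1.0]]
force: [-0.2, 0.2, -1.3]
opening: 87.2
```

```bash
python3 - <<'E'
from h import *
c=wshot('w19')
im=cv2.imread('pics/w19.png'); cv2.imwrite('pics/w19a.png',cv2.resize(im[105:255,180:380],(800,600),interpolation=cv2.INTER_CUBIC))
save('top','t19.png')
im=cv2.imread('pics/t19.png'); cv2.imwrite('pics/t19a.png',cv2.resize(im[120:300,220:460],(800,600),interpolation=cv2.INTER_CUBIC))
E
```

```text
(no output)
```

View pics/w19a.png

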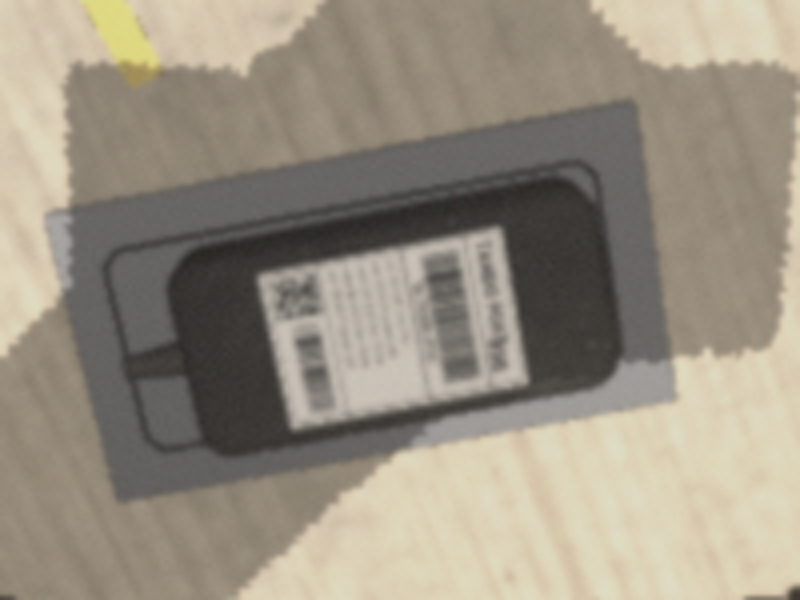

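View pics/t19a.png

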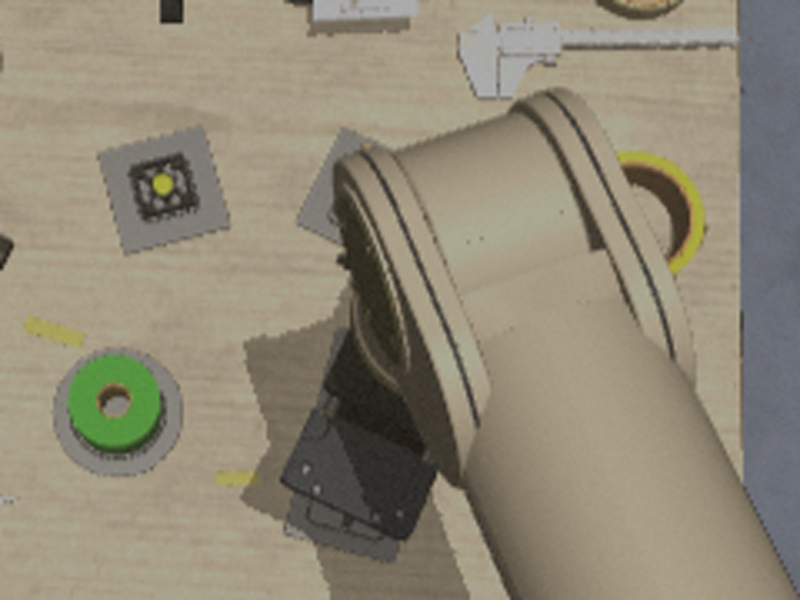

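```bash
python3 -c "
from plant import workorder
print(workorder.job_done())"
```

```text
the job is handed in; nothing more can be done
None
```

All four things are on their own mats, the right way up, and I've handed the job in at about 35 s of the 144 s. I swapped the fan with the brick, then the roll with the carton, setting the fan and then the roll aside on the cork board.

What the last camera checks showed:
- **Fan:** on the square mat, within about 1 mm of its centre before release. A later, rougher look from farther off put it about 2 to 3 mm off.
- **Roll:** on the round mat, under 1 mm from its centre just before it was lowered. It still looked centred after release.
- **Brick:** lengthwise on the long mat and inside its outline, about 1 mm from centre. The stub tip and the body end agreed to within about 2 mm.
- **Carton:** lengthwise on the oblong mat and square to it. The estimates for its position along the mat disagreed: most put it 1 to 2 mm off centre, and one put it almost exactly on centre. I left it as placed.
- **Cork board and tape:** the board is bare, and the tape did not visibly move.

No force reading came near a limit: the highest I saw was about 7 N at the wrist. At hand-in the open gripper was about 225 mm above the table, touching nothing.

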